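# Empty the lidded bead case into the tray

## Robot

A 7-joint arm with a two-finger parallel gripper is mounted at the origin on the work surface. World frame = base frame: x ahead of the robot, y to its left, z up, the work surface at z = 0. Lengths are in m, angles in rad, forces in N, time in s.
With the tool pointing down it reaches from about 0.35 to 0.9 m from the base axis. Payload 8.1 kg.
Tool frame: the origin (TCP) lies at the very end of the fingers, on their centre line; the grasp point (between the pads) lies 19 mm behind it; z points along the fingers, y is the direction in which the jaws open and shut (so a half turn about z gives the same grasp; the last joint's range is limited). The gripper opens to 92 mm and grips with 3 to 60 N. Pads are 19 mm wide; open, the fingers measure 130 mm over their backs; the gripper's body (75 mm by 190 mm) begins 47 mm behind the grasp point.
Start: joints at [1.16, 0.434, 0.025, 1.573, -0.012, 1.134, -0.075], TCP at [0.189, -0.596, 0.19] pointing down, gripper open.
Joint ranges: [-2.62, 2.62], [-0.44, 2.09], [-1.27, 1.32], [0.08, 2.57], [-1.32, 4.46], [0.12, 2], [-2.74, 2.74]. Speed limits (rad/s): [2.22, 2.22, 3.01, 3.01, 3.14, 3.14, 3.14].

## Interface

Orientations are given as a rotation vector (axis times angle).
In Python, from cell import observe, get_image, sign_off gives the robot as it stands.
- The arm moves only by the tool arm_command, never from a script. Its argument "deltas" is a list of rows, each an object with "xyz": the shift along the tool's x, y, z in cm, a list of three; "turn": the turn about the tool's z in degrees; "jaw": the closure in counts, from 0 (fully open) to 255 (shut). A call has 1 to 5 rows; each row is the pose to reach, as a shift and turn from the pose measured when the call began, along the tool's axes at that moment; what a row does not reach only later rows make up. A row lasts 1/12 s, in which the tool goes at most 41.7 mm and 7.16 degrees, less where a joint would pass 70% of its speed; a pose out of reach is approached as far as the arm can. A call with a gripper value outside its range is refused whole. The fingers move at their own pace and stop on an object; "force" is the grip in N (left out, the last holds). Time passes only in rows, so rows that repeat a pose let the fingers close. It gives the time, the measured TCP pose, the force and the opening at its end, in the units of the state.
- observe(): the state, without advancing time (a new reading comes with each control period).
- get_image(name): name is "scene" or "top"; returns a dict with "frame" (480x640x3 uint8, red, green, blue), "depth" (480x640 float32, m along the optical axis (not along the pixel's ray), 0 where there is no reading), "camera_matrix" (3x3 intrinsics, pixels), "cam_to_world" (4x4, takes a point from camera to world coordinates). Camera axes: x right, y up, looking along -z (the intrinsics and any distortion apply to the point x, -y, -z); pixel columns grow to the right and rows downward; lengths in m; the calibration is good to about 2 mm. A picture is of the moment at which its call begins.
- sign_off(): hands the job in, once; it reports no verdict.
The state is a dict: "clock": time; "joints": joint angles; "dq": joint speeds; "joint_efforts": joint torques, N m; "position": TCP position; "ee_rot": TCP orientation; "force": force on the tool from outside, world axes, zero at the start; "ft_torque": the same for the moment, N m; "width": opening from 0.0 (shut) to 1.0 (fully open).
Only numpy, scipy, OpenCV 4.12 (cv2) and the standard library are available. Lean on these libraries where they do the work, as an engineer would, in place of code of your own. Each camera call takes 0.05 s, during which the arm holds its last target.

## Task

Swing the lid of the wooden bead case fully back past its spring's dead point so that it stays open, with the case still upright. Only then tip the case over with its lever, all the way to the stop, so that all five clay beads land in the tray; leave the case tipped and the lid back, and do not disturb the other things on the table.

Things in the scene. Friction and masses are not known exactly. Their poses are not given: they have to be found in the camera images.
- stand: Fixed stand. Origin on the table below the tipping axle, z up, -x the pouring side (tray), +x the lid-hinge side, -y the lever side. Foot plate 12 mm thick (x -20 to 110, y -107 to 83 mm). Two aluminium cheeks hold the axle (|y| 64 to 72, x -13 to 13, up to z 84 mm). Steel stop post for the lever, diameter 12, up to z 64 mm, at x -60, y -82 mm.
- axle (a point): Middle of the tipping axle, which runs along the stand's y (stand frame: x 0, y 0, z 70 mm). Upright, the wooden, open-topped case that turns on it (0.38 kg, walls and floor 4 mm) spans x 0 to 85, y -60 to 60, z 25 to 85 mm (rim) in the stand frame. The lid's spring rod and its swivel sit outside its +y wall, out to y 73 mm.
- case (a joint): Tipping angle (rad) of the wooden bead case about the axle: 0 = upright on its rubber pad, grows as it tips towards the tray, 2.1 = fully tipped, at the stop. Its weight holds it at 0. With the lid back it needs about 3 N at the grip rod at first; partway it passes its balance and then rests at the stop by its own weight. The pivot is damped.
- lid (a joint): Opening angle (rad) of the flat wooden lid (101 x 120 x 6 mm) about its hinge on the case's +x rim: 0 = shut, 3.1 = fully back at its stop, nearly level behind the case. Over-centre spring: let go short of about 2.3 it swings shut, beyond that it snaps fully back and is held. Takes about 2 N at the lip. It has no handle.
- lid_lip (a point): Middle of the lid's lower front edge. The lip overhangs the case's front wall by 16 mm over the full 120 mm width (lid shut: x -16, y 0, z 86 mm in the stand frame). Free space below it down to the tray: a fingertip that comes slanting in from the tray side can hook its underside. Moves with lid and case.
- lid_hinge (a point): Middle of the lid's hinge line, along the stand's y, on the lid's underside (case upright: x 85, y 0, z 85.5 mm in the stand frame). Moves with the case.
- rod_mid (a point): On the axis of the grip rod at the lever's free end: round wooden rod, diameter 12, along the stand's y from y -80 to -138 mm (this point: y -110). Lever: steel bar in the plane y -82, fixed to the case. Case upright: x 60, z 174 mm in the stand frame; it goes over the top on a circle of radius 120 mm about the axle; fully tipped x -120, z 70 mm.
- tray: Fixed open aluminium tray 165 x 130 x 45 mm, walls and floor 4 mm, on the table on the pouring side. Origin at the centre of its underside (x -106, y 0 mm in the stand frame), axes as the stand's.
- bead0_center (a point): Centre of fired clay bead no. 0, a loose ball of diameter 24 mm, 16 g; at the start in the shut case.
- bead1_center (a point): Centre of fired clay bead no. 1, a loose ball of diameter 24 mm, 16 g; at the start in the shut case.
- bead2_center (a point): Centre of fired clay bead no. 2, a loose ball of diameter 24 mm, 16 g; at the start in the shut case.
- bead3_center (a point): Centre of fired clay bead no. 3, a loose ball of diameter 24 mm, 16 g; at the start in the shut case.
- bead4_center (a point): Centre of fired clay bead no. 4, a loose ball of diameter 24 mm, 16 g; at the start in the shut case.
- bowl: Bystander, loose: terracotta bowl, height 40, diameter 90 mm; origin at the centre of its underside (for a tool, within it). To be left alone.
- tile: Bystander, loose: white test tile 70 x 45 x 9 mm; origin at the centre of its underside (for a tool, within it). To be left alone.
- knife: Bystander, loose: modelling spatula, lying flat, length 170 mm; origin at the centre of its underside (for a tool, within it). To be left alone.
- jar: Bystander, loose: grey closed jar, height 65, diameter 56 mm; origin at the centre of its underside (for a tool, within it). To be left alone.
- pot: Bystander, loose: small terracotta pot, height 50, diameter 60 mm; origin at the centre of its underside (for a tool, within it). To be left alone.
- brush: Bystander, loose: brush lying flat, length 160 mm; origin at the centre of its underside (for a tool, within it). To be left alone.
- rib: Bystander, loose: dark wooden rib lying flat, 90 x 50 x 6 mm; origin at the centre of its underside (for a tool, within it). To be left alone.

How it is judged:
On the way, in this order (a step that is already met when the one before it is completed fails the run):
1. the lid is fully back while the case is upright (value of joint lid above 2.9 rad and value of joint case below 0.15 rad), for 0.2 s.
2. the case is tipped to its stop with the lid back (value of joint case above 2 rad and value of joint lid above 2.8 rad), for 0.2 s.
At the end, for the whole second after the job is handed in: The lid is fully back (over 2.8 of its 3.1 rad), the case is tipped to its stop (over 2.0 of 2.1 rad), and all five beads lie inside the tray (centres within its walls and below its rim) (all of step 2 and x of bead0_center in the frame of tray between -0.083 and 0.083 m and y of bead0_center in the frame of tray between -0.065 and 0.065 m and z of each of bead0_center, bead1_center, bead2_center, bead3_center, bead4_center in the frame of tray below 0.045 m and x of bead1_center in the frame of tray between -0.083 and 0.083 m and y of bead1_center in the frame of tray between -0.065 and 0.065 m and x of bead2_center in the frame of tray between -0.083 and 0.083 m and y of bead2_center in the frame of tray between -0.065 and 0.065 m and x of bead3_center in the frame of tray between -0.083 and 0.083 m and y of bead3_center in the frame of tray between -0.065 and 0.065 m and x of bead4_center in the frame of tray between -0.083 and 0.083 m and y of bead4_center in the frame of tray between -0.065 and 0.065 m); the robot touches nothing.
It fails at once if the case is tipped (over 0.35 rad) while the lid is not back (under 2.5 rad) (value of joint case above 0.35 rad and value of joint lid below 2.5 rad).
It fails at once if a bystander is moved by more than 30 mm (distance of any of bowl, tile, knife, jar, pot, brush, rib from where it was at the start of the episode above 0.03 m).
It also fails if it takes over 69 s, if anything falls off the work surface, if the arm or the gripper's body presses on something with over 40 N, if the wrist force passes 120 N, or if a joint passes its speed limit or range.

## Working session

There is one attempt and no reset: what is moved stays moved. The work goes in short steps, Python scripts to look and compute and a tool call to move; the robot and the scene stay as the last step left them, time stands still between calls to the robot, and variables do not carry over. Pictures are saved under pics/ and viewed, and the job is handed in when it is done.

Besides the shell and the picture viewer there is one more tool, called after "Request:" in YAML: its name, and indented under it one key for each argument. arm_command: Moves the arm, as the interface text tells. Its arguments: {"type":"object","properties":{"deltas":{"type":"array","items":{"type":"object","properties":{"xyz":{"type":"array","items":{"type":"number"}},"turn":{"type":"number"},"jaw":{"type":"number"}}}},"force":{"type":"number"}},"required":["deltas"]}

```bash
ls; mkdir -p pics; python3 - <<'E'
from cell import observe,get_image
import cv2,numpy as np
print(observe())
for n in("scene","top"):
    d=get_image(n); cv2.imwrite(f"pics/{n}0.png",d["frame"][:,:,::-1]); np.savez(f"{n}0.npz",**d); print(d["camera_matrix"],d["cam_to_world"])
E
```

```text
pics
{'clock': 0.0, 'joints': array([ 1.16042723,  0.43523741,  0.02496454,  1.5740794 , -0.01165455,
        1.13396784, -0.07506092]), 'dq': array([-4.11322434e-04,  3.21014778e-05,  1.15710786e-03,  4.07727888e-04,
        2.11426966e-04, -1.47632621e-03,  8.42939918e-04]), 'joint_efforts': array([ 5.41880872e-04, -6.67853165e+01,  9.84983481e-01, -3.14457715e+01,
       -6.07379386e-02,  4.32807428e-02,  1.48941836e-04]), 'position': array([ 0.18913223, -0.59511842,  0.18944276]), 'ee_rot': array([-3.10298491e+00, -4.81233536e-01,  5.08801457e-04]), 'force': array([-0.27173228, -0.0391011 ,  0.07380541]), 'ft_torque': array([-0.03651435, -0.01632759, -0.00850787]), 'width': 1.0025928037793987}
[[433.71090165   0.         320.32855841]
 [  0.         433.71090165 236.33134072]
 [  0.           0.           1.        ]] [[ 0.81384894 -0.47906484  0.32885678  0.84799967]
 [ 0.5809525   0.68252091 -0.44346297 -0.4177324 ]
 [-0.01200411  0.55196203  0.83378284  0.95690537]
 [ 0.          0.          0.          1.        ]]
[[472.66469052   0.         317.0540235 ]
 [  0.         472.66469052 229.98515746]
 [  0.           0.           1.        ]] [[ 0.00346047  0.99926624 -0.03814456  0.48327932]
 [-0.99993396  0.00387576  0.01081885  0.04403908]
 [ 0.01095875  0.0381046   0.99921366  1.14094906]
 [ 0.          0.          0.          1.        ]]
```

View pics/scene0.png

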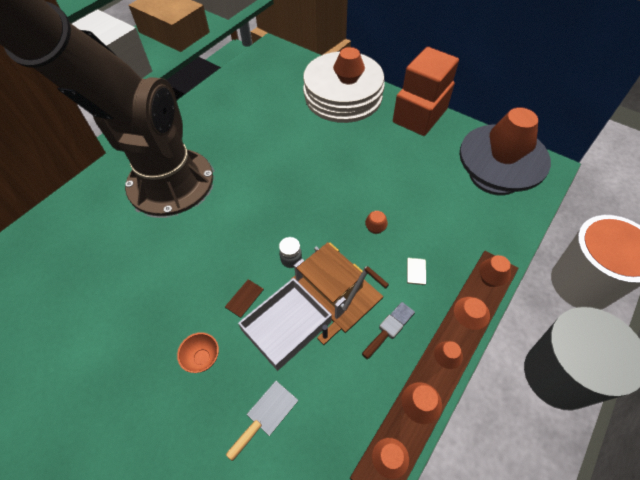

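View pics/top0.png

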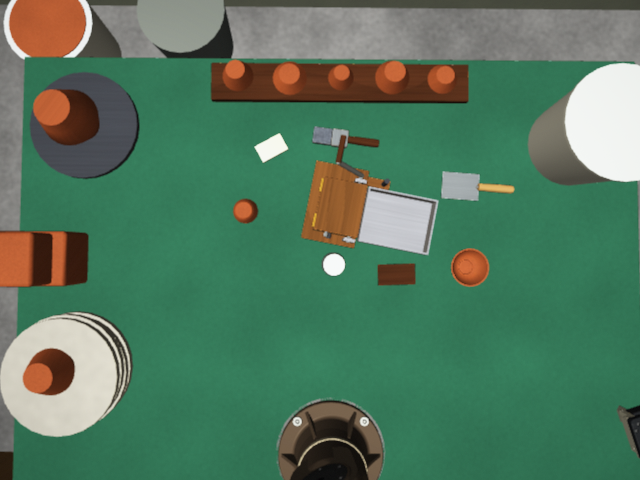

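```bash
cat > h.py <<'E'
import numpy as np,cv2
def cloud(d):
    K=d["camera_matrix"];T=d["cam_to_world"];z=d["depth"]
    v,u=np.mgrid[:480,:640]
    P=np.stack([(u-K[0,2])/K[0,0]*z,-(v-K[1,2])/K[1,1]*z,-z,np.ones_like(z)],-1)
    W=(P@T.T)[...,:3]; W[z==0]=np.nan
    return W
def proj(d,p):
    q=np.linalg.inv(d["cam_to_world"])@np.append(p,1);K=d["camera_matrix"]
    return K[0,0]*q[0]/-q[2]+K[0,2], K[1,1]*-q[1]/-q[2]+K[1,2]
E
python3 - <<'E'
from h import *
for n,(a,b,c,e) in {"top":(290,120,450,270),"scene":(220,220,400,370)}.items():
    d=np.load(n+"0.npz"); im=d["frame"][b:e,a:c,::-1]
    cv2.imwrite(f"pics/{n}_c.png",cv2.resize(im,None,fx=4.4 if n=="scene" else 5,fy=4 if n=="scene" else 4,interpolation=2)[:600,:800])
d=np.load("top0.npz");W=cloud(d);z=W[...,2]
np.set_printoptions(precision=3,suppress=True,linewidth=200)
sub=np.zeros_like(z,bool);sub[140:265,290:400]=1
m=(z>.080)&(z<.100)&sub
p=W[m][:,:2].astype(np.float32);print(m.sum(),np.median(W[m][:,2]))
r=cv2.minAreaRect(p);print("lid",r);print(cv2.boxPoints(r))
sub[:]=0;sub[180:265,355:445]=1
m=(z>.032)&(z<.055)&sub
r=cv2.minAreaRect(W[m][:,:2].astype(np.float32));print("tray",r);print(cv2.boxPoints(r))
m=(z>.13)&(z<.25);m[:,:280]=0;m[:,460:]=0;m[:120]=0;m[270:]=0
print(W[m][:,:].min(0),W[m].max(0))
E
```

```text
2601 0.0919662167230264
lid ((0.584215521812439, -0.019014805555343628), (0.10450813174247742, 0.15813016891479492), 78.85301971435547)
[[ 0.497 -0.055]
 [ 0.652 -0.086]
 [ 0.672  0.017]
 [ 0.517  0.048]]
tray ((0.5585161447525024, -0.1594403088092804), (0.16618874669075012, 0.148122638463974), 78.76405334472656)
[[ 0.47  -0.227]
 [ 0.615 -0.255]
 [ 0.647 -0.092]
 [ 0.502 -0.064]]
[ 0.653 -0.042  0.131] [ 0.718 -0.005  0.183]
```

View pics/top_c.png

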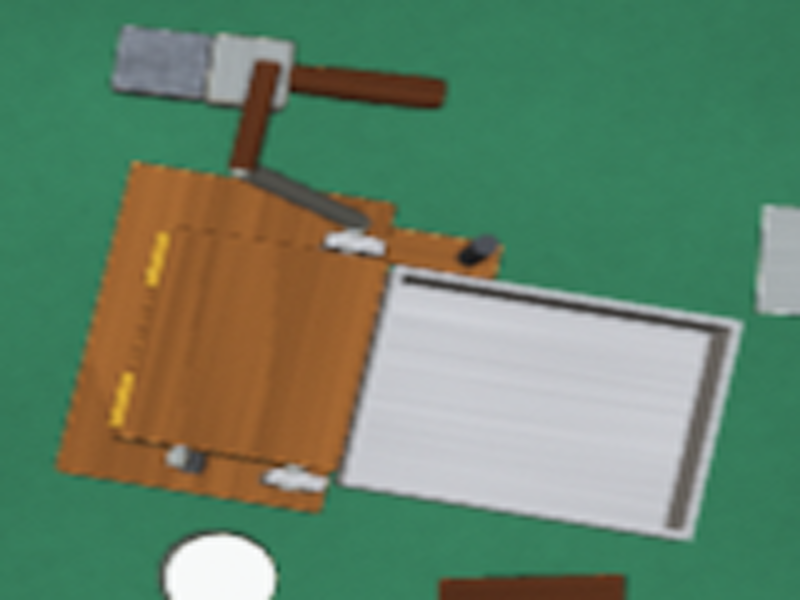

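View pics/scene_c.png

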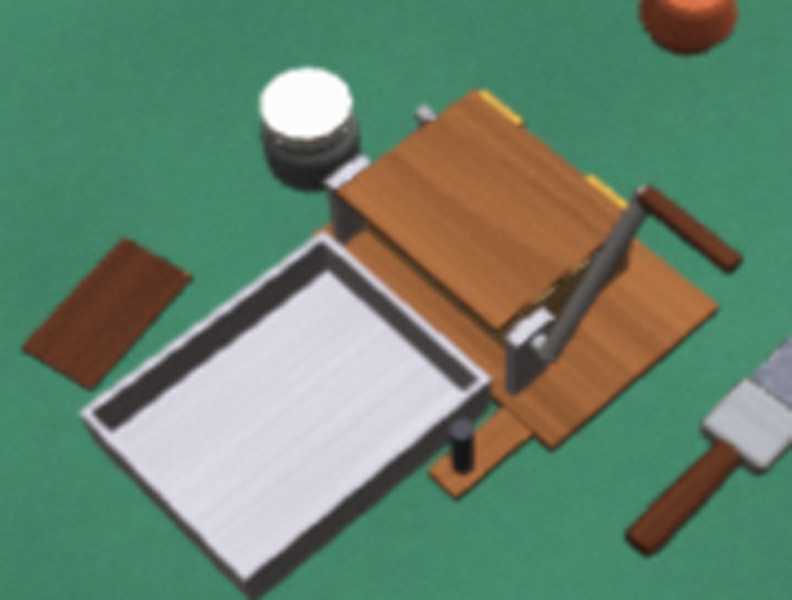

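```bash
python3 - <<'E'
from h import *
np.set_printoptions(precision=4,suppress=True,linewidth=200)
d=np.load("top0.npz");W=cloud(d);z=W[...,2]
sub=np.zeros_like(z,bool);sub[140:265,290:400]=1
m=((z>.087)&(z<.097)&sub).astype(np.uint8)
m=cv2.morphologyEx(m,cv2.MORPH_OPEN,np.ones((5,5)))>0
r=cv2.minAreaRect(W[m][:,:2].astype(np.float32));print("lid",r);print(cv2.boxPoints(r), m.sum(),np.median(W[m][:,2]))
# jig: lid center = stand x 34.5
sub[:]=0;sub[180:265,355:445]=1
m=(((z>.001)&(z<.055)&sub)).astype(np.uint8)
m=((z>.036)&(z<.055)&sub).astype(np.uint8)
n,l,s,c=cv2.connectedComponentsWithStats(m);i=1+s[1:,4].argmax();m=l==i
r2=cv2.minAreaRect(W[m][:,:2].astype(np.float32));print("tray",r2,m.sum())
yaw=np.deg2rad((r[2]+0)); 
for yaw in (np.deg2rad(78.8),np.deg2rad(79.5)):
  c,s=np.cos(yaw),np.sin(yaw);R=np.array([[c,-s],[s,c]])
  print(np.array(r[0])-R@[.0345,0], np.array(r2[0])-R@[-.106,0])
yaw=np.deg2rad(78.8);c,s=np.cos(yaw),np.sin(yaw);R=np.array([[c,-s],[s,c]])
o=(np.array(r[0])-R@[.0345,0])
def S(x,y,z): return np.append(o+R@[x,y],z)
for n in("top","scene"):
  d=np.load(n+"0.npz");im=d["frame"][:,:,::-1].copy();im=cv2.resize(im,None,fx=4,fy=4,interpolation=2)
  for p in [(-.0160,.06,.086),(-.016,-.06,.086),(.085,.06,.092),(.085,-.06,.092),(.06,-.08,.174),(.06,-.138,.174),(-.06,-.082,.064),(-.1885,.065,.045),(-.1885,-.065,.045),(-.0235,.065,.045),(-.0235,-.065,.045),(.11,-.107,.012),(.11,.083,.012)]:
    u,v=proj(d,S(*p));cv2.circle(im,(int(u*4+2),int(v*4+2)),4,(255,0,0),-1)
  a,b=(290,120) if n=="top" else (220,225)
  cv2.imwrite(f"pics/{n}_o.png",im[b*4:b*4+600,a*4:a*4+720])
E
```

```text
lid ((0.5768041610717773, -0.01738983392715454), (0.10414300113916397, 0.12147637456655502), 78.89974212646484)
[[ 0.5072 -0.0568]
 [ 0.6264 -0.0802]
 [ 0.6464  0.022 ]
 [ 0.5272  0.0454]] 2350 0.09205849110179642
tray ((0.549765408039093, -0.15764206647872925), (0.16619426012039185, 0.13022656738758087), 78.82488250732422) 537
[ 0.5701 -0.0512] [ 0.5704 -0.0537]
[ 0.5705 -0.0513] [ 0.5691 -0.0534]
```

View pics/top_o.png

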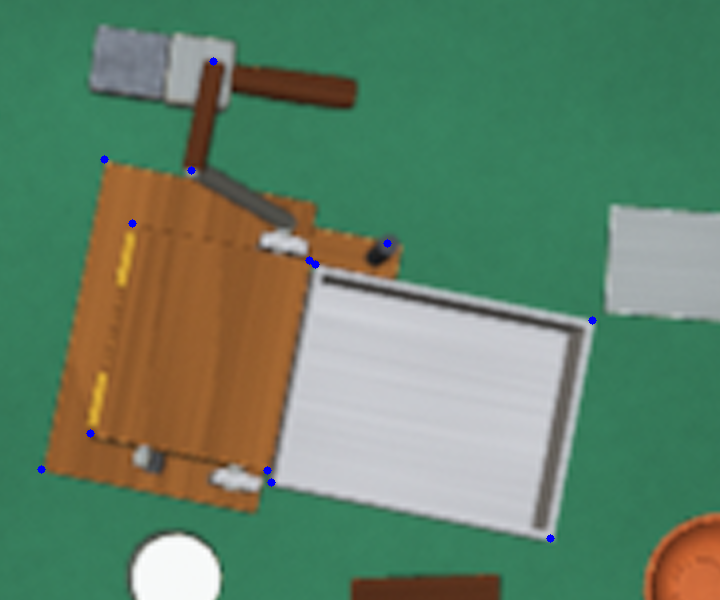

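View pics/scene_o.png

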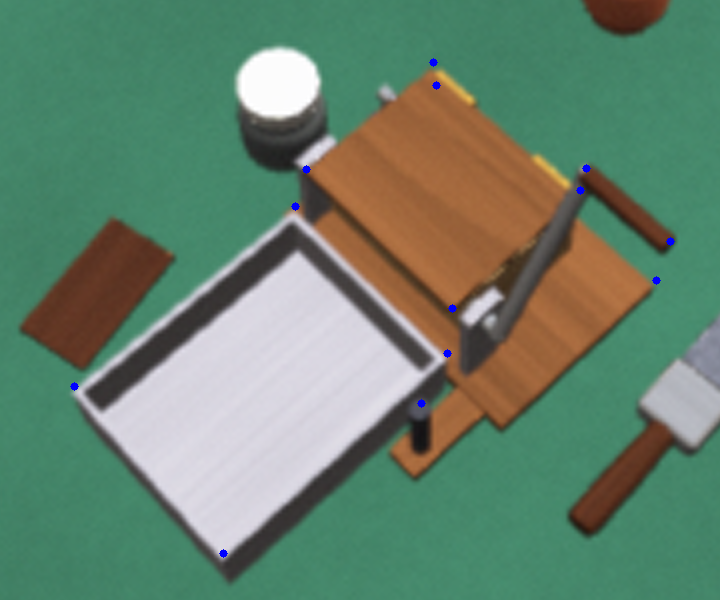

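```bash
cat >> h.py <<'E'
from scipy.spatial.transform import Rotation as Ro
YAW=np.deg2rad(78.85);c_,s_=np.cos(YAW),np.sin(YAW)
RS=np.array([[c_,-s_,0],[s_,c_,0],[0,0,1]]);OS=np.array([.5705,-.0515,0])
def st(pos): return RS.T@(np.asarray(pos)-OS)
def go(*targets):
    from cell import observe
    o=observe();R=Ro.from_rotvec(o["ee_rot"]).as_matrix()
    print("t",round(o["clock"],2),"stand mm",(st(o["position"])*1e3).round(1),"F stand",(RS.T@o["force"]).round(1),"w",round(o["width"],2),"q",o["joints"].round(2))
    yt=R[:,1];a=np.arctan2(yt[1],yt[0]);want=YAW+np.pi;print("turn deg",np.rad2deg(-((want-a+np.pi)%(2*np.pi)-np.pi)).round(1))
    for t in targets:
        w=OS+RS@np.array(t)/1e3; print(t,"cm",(R.T@(w-o["position"])*100).round(2))
E
python3 -c "
from h import *
go((-100,0,190),(-75,0,140),(-60,0,82))"
```

```text
t 0.1 stand mm [-607.2  269.   189.5] F stand [-1.5 -1.   0.5] w 1.0 q [ 1.16  0.44  0.03  1.57 -0.01  1.13 -0.08]
turn deg 28.8
(-100, 0, 190) cm [ 4.80e+01 -3.15e+01 -1.00e-02]
(-75, 0, 140) cm [ 49.2  -33.68   4.99]
(-60, 0, 82) cm [ 49.93 -34.99  10.79]
```

Request:
arm_command:
  deltas:
    - {"xyz": [3.5, -2.2, -1], "turn": 6, "jaw": 255}
    - {"xyz": [7, -4.5, -1], "turn": 12, "jaw": 255}
    - {"xyz": [10.5, -6.8, -1], "turn": 18, "jaw": 255}
    - {"xyz": [14, -9.1, -1], "turn": 24, "jaw": 255}
    - {"xyz": [17.5, -11.4, -1], "turn": 28.8, "jaw": 255}

```text
clock: 0.52
position: [0.321, -0.4331, 0.1994]
ee_rot: [-3.124, 0.315, 0.001]
force: [1.4, -1.3, 0.7]
width: 0.687
```

```bash
cd .;python3 -c "
from h import *
go((-100,0,190),(-75,0,140),(-60,0,82))"
```

```text
t 0.52 stand mm [-422.6  171.   199.4] F stand [-0.9 -1.7  0.7] w 0.69 q [ 0.79  0.29  0.05  1.77 -0.02  1.08 -0.92]
turn deg -0.4
(-100, 0, 190) cm [ 16.91 -32.37   0.97]
(-75, 0, 140) cm [ 16.9  -34.86   5.98]
(-60, 0, 82) cm [ 16.89 -36.35  11.78]
```

Request:
arm_command:
  deltas:
    - {"xyz": [1.8, -3.5, 0], "turn": 0, "jaw": 255}
    - {"xyz": [3.6, -7, 0.2], "turn": 0, "jaw": 255}
    - {"xyz": [5.4, -10.5, 0.4], "turn": 0, "jaw": 255}
    - {"xyz": [7.2, -14, 0.6], "turn": 0, "jaw": 255}
    - {"xyz": [9, -17.5, 0.8], "turn": -0.4, "jaw": 255}

```text
clock: 0.93
position: [0.4447, -0.2777, 0.1914]
ee_rot: [-3.125, 0.304, 0.002]
force: [-0.1, -0.7, -0.8]
width: 0.323
```

Request:
arm_command:
  deltas:
    - {"xyz": [2, -3.7, 0], "turn": 0, "jaw": 255}
    - {"xyz": [4, -7.4, 0], "turn": 0, "jaw": 255}
    - {"xyz": [6, -11, 0.4], "turn": 0, "jaw": 255}
    - {"xyz": [7.5, -14, 0.6], "turn": 0, "jaw": 255}
    - {"xyz": [7.5, -14, 0.6], "turn": 0, "jaw": 255}

```text
clock: 1.35
position: [0.5492, -0.1459, 0.1847]
ee_rot: [-3.122, 0.288, 0.001]
force: [0.2, 0.7, -0.9]
width: 0.01
```

```bash
cd .;python3 -c "
from h import *
go((-100,0,190),(-75,0,140),(-60,0,82))"
```

```text
t 1.35 stand mm [-96.8   2.6 184.7] F stand [ 0.7 -0.1 -0.9] w 0.01 q [ 0.26  0.35 -0.11  1.71  0.04  1.08 -1.62]
turn deg 0.6
(-100, 0, 190) cm [ 0.26  0.32 -0.54]
(-75, 0, 140) cm [ 0.29 -2.15  4.48]
(-60, 0, 82) cm [ 0.31 -3.61 10.29]
```

Request:
arm_command:
  deltas:
    - {"xyz": [0.3, -1, 3], "turn": 0.6, "jaw": 255}
    - {"xyz": [0.3, -2, 6], "turn": 0.6, "jaw": 255}
    - {"xyz": [0.3, -3, 9], "turn": 0.6, "jaw": 255}
    - {"xyz": [0.3, -3.6, 10.4], "turn": 0.6, "jaw": 255}
    - {"xyz": [0.3, -3.6, 10.4], "turn": 0.6, "jaw": 255}

```text
clock: 1.77
position: [0.556, -0.1084, 0.0772]
ee_rot: [-3.12, 0.3, 0.011]
force: [-0.9, 0.6, 0.2]
width: 0.005
```

```bash
cd .;python3 -c "
from h import *
go((-36,0,80))
from cell import get_image
d=get_image('scene');im=cv2.resize(d['frame'][:,:,::-1],None,fx=4,fy=4,interpolation=2)
cv2.imwrite('pics/s1.png',im[760:1360,800:1600])"
```

```text
t 1.77 stand mm [-58.7   3.2  77.2] F stand [0.4 1.  0.2] w 0.01 q [ 0.19  0.47 -0.12  1.83  0.06  0.85 -1.72]
turn deg 0.2
(-36, 0, 80) cm [ 0.33 -2.27 -0.27]
```

View pics/s1.png

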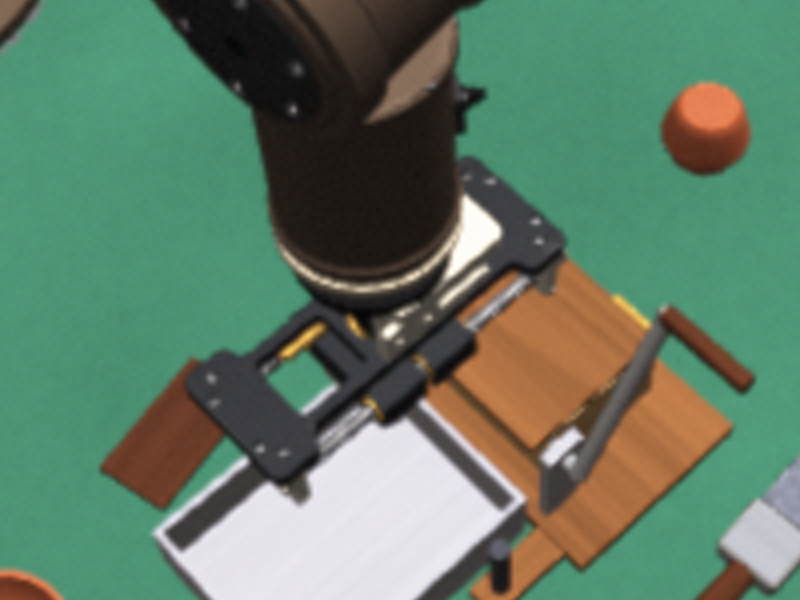

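Request:
arm_command:
  deltas:
    - {"xyz": [0, -0.8, -0.3], "jaw": 255, "turn": 0}
    - {"xyz": [0, -1.5, -0.3], "jaw": 255, "turn": 0}
    - {"xyz": [0, -2.0, -0.3], "jaw": 255, "turn": 0}
    - {"xyz": [0, -2.2, -0.3], "jaw": 255, "turn": 0}

```text
clock: 2.15
position: [0.5625, -0.087, 0.0837]
ee_rot: [-3.12, 0.3, 0.004]
force: [-0.2, 0.6, 0.8]
width: 0.0
```

```bash
cd .;python3 -c "
from h import *
go((-36,0,80))"
```

```text
t 2.15 stand mm [-36.4   1.   83.7] F stand [0.5 0.3 0.8] w 0.0 q [ 0.15  0.46 -0.12  1.83  0.06  0.86 -1.76]
turn deg 0.2
(-36, 0, 80) cm [ 0.1  -0.03  0.37]
```

Request:
arm_command:
  deltas:
    - {"xyz": [0, -0.2, 0.2], "jaw": 255, "turn": 0}
    - {"xyz": [0, -0.4, 0.2], "jaw": 255, "turn": 0}
    - {"xyz": [0, -0.4, 0.2], "jaw": 255, "turn": 0}

```text
clock: 2.4
position: [0.5634, -0.0826, 0.0819]
ee_rot: [-3.12, 0.299, 0.003]
force: [-0.2, -0.7, 0.4]
width: 0.003
```

```bash
cd .;python3 -c "
from h import *
go((-36,0,80))"
```

```text
t 2.4 stand mm [-31.9   0.9  81.9] F stand [-0.7  0.   0.4] w 0.0 q [ 0.15  0.46 -0.12  1.83  0.06  0.86 -1.77]
turn deg 0.2
(-36, 0, 80) cm [0.09 0.41 0.19]
```

Request:
arm_command:
  deltas:
    - {"xyz": [0, -0.2, 0], "jaw": 255, "turn": 0}
    - {"xyz": [0, -0.4, 0], "jaw": 255, "turn": 0}
    - {"xyz": [0, -0.4, 0], "jaw": 255, "turn": 0}

```text
clock: 2.65
position: [0.5643, -0.0782, 0.082]
ee_rot: [-3.12, 0.299, 0.003]
force: [1.0, -0.5, -0.7]
width: 0.002
```

```bash
cd .;python3 -c "
from h import *
go((-36,0,80))"
```

```text
t 2.65 stand mm [-27.4   0.9  82. ] F stand [-0.3 -1.1 -0.7] w 0.0 q [ 0.14  0.47 -0.12  1.83  0.06  0.86 -1.78]
turn deg 0.2
(-36, 0, 80) cm [0.09 0.86 0.19]
```

Request:
arm_command:
  deltas:
    - {"xyz": [0, -0.2, 0], "jaw": 255, "turn": 0}
    - {"xyz": [0, -0.3, 0], "jaw": 255, "turn": 0}
    - {"xyz": [0, -0.3, 0], "jaw": 255, "turn": 0}

```text
clock: 2.9
position: [0.5649, -0.0749, 0.082]
ee_rot: [-3.12, 0.298, 0.003]
force: [-1.6, -0.7, 0.6]
width: 0.006
```

```bash
cd .;python3 -c "
from h import *
go((-36,0,80))
from cell import get_image
d=get_image('scene');im=cv2.resize(d['frame'][:,:,::-1],None,fx=6,fy=6,interpolation=2)
cv2.imwrite('pics/s2.png',im[1450:2050,1600:2400])"
```

```text
t 2.9 stand mm [-24.   1.  82.] F stand [-1.   1.4  0.6] w 0.01 q [ 0.13  0.47 -0.12  1.83  0.06  0.86 -1.78]
turn deg 0.2
(-36, 0, 80) cm [0.09 1.2  0.19]
```

View pics/s2.png

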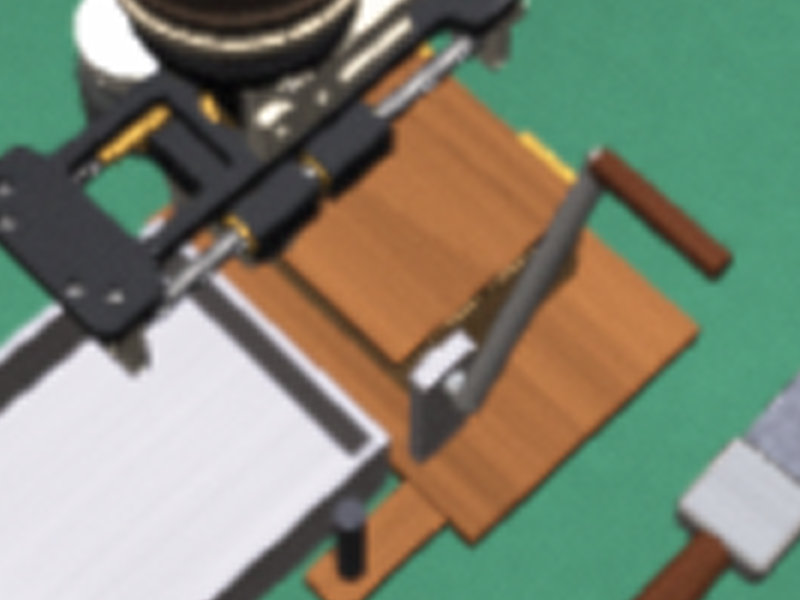

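Request:
arm_command:
  deltas:
    - {"xyz": [0, -0.2, 0], "jaw": 255, "turn": 0}
    - {"xyz": [0, -0.3, 0], "jaw": 255, "turn": 0}
    - {"xyz": [0, -0.3, 0], "jaw": 255, "turn": 0}

```text
clock: 3.2
position: [0.5655, -0.0718, 0.082]
ee_rot: [-3.12, 0.298, 0.003]
force: [-0.2, -0.4, 0.3]
width: 0.007
```

```bash
cd .;python3 -c "
from h import *
go((-36,0,80))"
```

```text
t 3.2 stand mm [-20.8   1.   82. ] F stand [-0.4  0.1  0.3] w 0.01 q [ 0.13  0.47 -0.13  1.83  0.06  0.86 -1.79]
turn deg 0.2
(-36, 0, 80) cm [0.09 1.52 0.19]
```

Request:
arm_command:
  deltas:
    - {"xyz": [0, -0.2, 0], "jaw": 255, "turn": 0}
    - {"xyz": [0, -0.2, 0], "jaw": 255, "turn": 0}

```text
clock: 3.37
position: [0.566, -0.0693, 0.082]
ee_rot: [-3.119, 0.297, 0.003]
force: [0.3, 0.1, 0.8]
width: 0.01
```

```bash
cd .;python3 -c "
from h import *
go((-36,0,80))"
```

```text
t 3.37 stand mm [-18.3   1.   82. ] F stand [ 0.2 -0.3  0.8] w 0.01 q [ 0.13  0.47 -0.13  1.82  0.06  0.86 -1.79]
turn deg 0.3
(-36, 0, 80) cm [0.09 1.77 0.19]
```

Request:
arm_command:
  deltas:
    - {"xyz": [0, -0.2, 0], "jaw": 255, "turn": 0}
    - {"xyz": [0, -0.2, 0], "jaw": 255, "turn": 0}

```text
clock: 3.53
position: [0.5665, -0.0667, 0.082]
ee_rot: [-3.119, 0.296, 0.003]
force: [0.1, -0.5, 1.1]
width: 0.008
```

```bash
cd .;python3 -c "
from h import *
go((-36,0,80))
from cell import get_image
d=get_image('top');im=cv2.resize(d['frame'][:,:,::-1],None,fx=5,fy=5,interpolation=2)
cv2.imwrite('pics/t2.png',im[650:1250,1450:2250])"
```

```text
t 3.53 stand mm [-15.7   1.   82. ] F stand [-0.5 -0.2  1.1] w 0.01 q [ 0.12  0.47 -0.13  1.82  0.06  0.86 -1.79]
turn deg 0.3
(-36, 0, 80) cm [0.09 2.03 0.19]
```

View pics/t2.png

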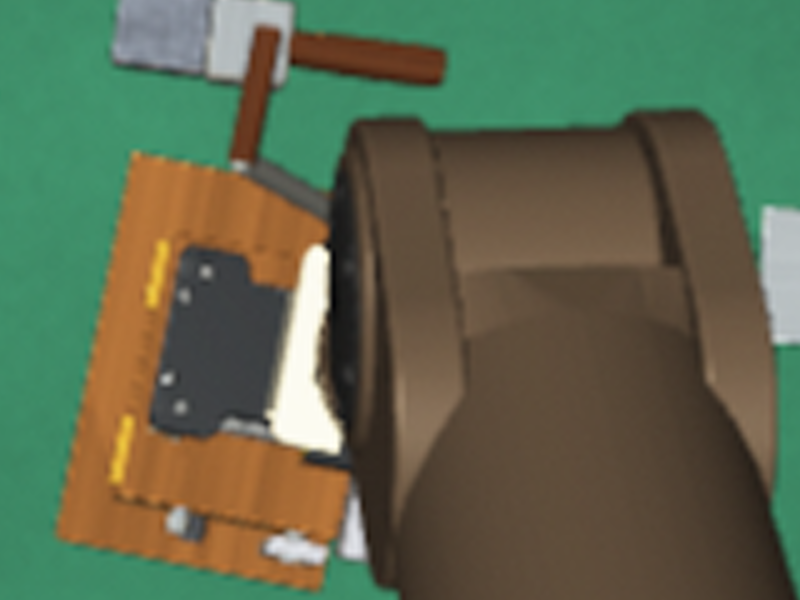

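```bash
cd .;python3 -c "
from h import *
from cell import get_image
d=get_image('scene');im=cv2.resize(d['frame'][:,:,::-1],None,fx=8,fy=8,interpolation=2)
a,b=280,230
np.savez('s3.npz',**d)
np.set_printoptions(precision=0,suppress=True,linewidth=220)
for p in [(-16,-60,92),(-16,60,92),(85,-60,92),(85,60,92),(-16,0,92),(-16,0,82)]:
  u,v=proj(d,OS+RS@np.array(p)/1e3);print(p,u,v);cv2.circle(im,(int(u*8+4),int(v*8+4)),4,(255,0,0),-1)
cv2.imwrite('pics/s3.png',im[b*8:b*8+600,a*8:a*8+800])"
```

```text
(-16, -60, 92) 332.65240054911925 300.55727026779283
(-16, 60, 92) 296.0955737647447 265.84795068728505
(85, -60, 92) 364.6314906301147 272.36139848432583
(85, 60, 92) 327.88493458723184 240.2558235028969
(-16, 0, 92) 313.9116945763496 282.7636812177929
(-16, 0, 82) 314.01972290729367 284.8172667879203
```

View pics/s3.png

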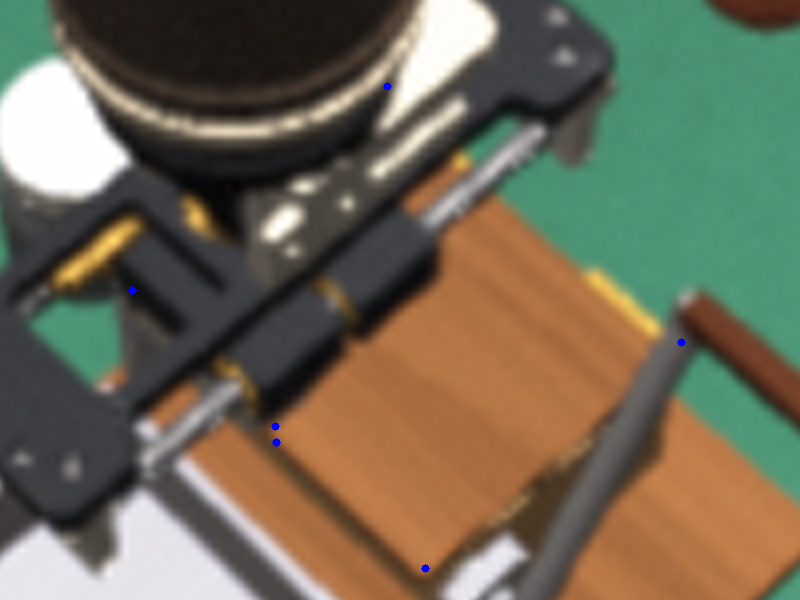

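```bash
cd .;python3 -c "
from h import *
d=np.load('s3.npz');W=cloud(d)
im=cv2.resize(d['frame'][:,:,::-1],None,fx=8,fy=8,interpolation=2)
a,b=280,230
for y in(1,):
 for z in (82,101,120,148,180,220):
  u,v=proj(d,OS+RS@np.array((-15.7,y,z))/1e3);print(z,(u-a)*8,(v-b)*8);cv2.circle(im,(int(u*8+4),int(v*8+4)),4,(0,255,0),-1)
np.set_printoptions(precision=0,suppress=True)
for (x,y) in [(335,300),(290,350),(390,270),(245,400),(60,470),(100,550),(560,60),(575,150),(260,420),(265,435)]:
  p=W[b+y//8,a+x//8];print((x,y),st(p)*1e3)
cv2.imwrite('pics/s4.png',im[b*8:b*8+600,a*8:a*8+800])"
```

```text
82 270.5240475402934 435.58124952036906
101 268.8431871554699 404.0914029447481
120 267.10603329500054 371.54693402969997
148 264.437290644541 321.549743679117
180 261.21700954879 261.21983255075565
220 256.91153565501554 180.55952692725532
(335, 300) [-18. -27. 200.]
(290, 350) [-37. -32. 206.]
(390, 270) [ -4. -33. 207.]
(245, 400) [-53. -32. 197.]
(60, 470) [-105.  -26.  225.]
(100, 550) [-105.  -38.  201.]
(560, 60) [ 61. -29. 228.]
(575, 150) [ 60. -35. 194.]
(260, 420) [-50. -34. 188.]
(265, 435) [-19.   0.  90.]
```

View pics/s4.png

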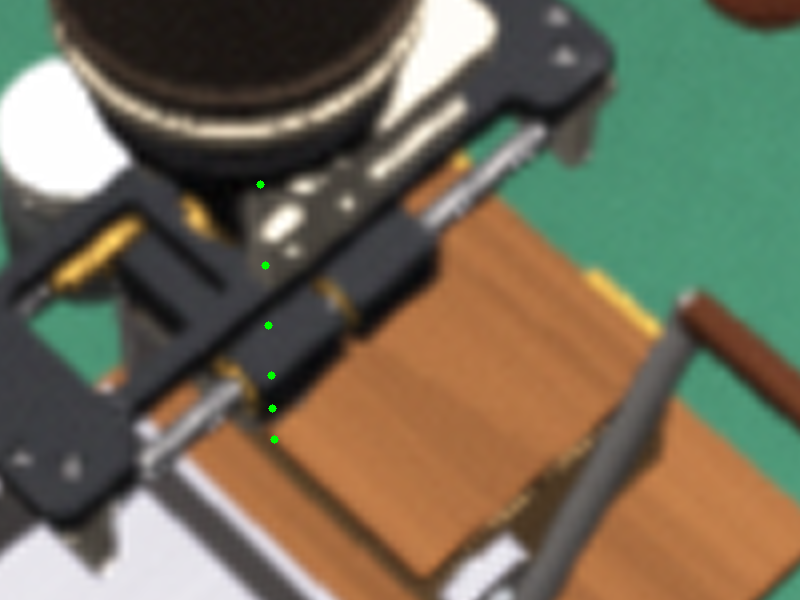

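```bash
cd .;python3 -c "
from h import *
from cell import get_image
np.set_printoptions(precision=0,suppress=True)
for n in('scene','top'):
  d=get_image(n);W=cloud(d);S=(W-OS)@RS*1e3
  m=(abs(S[...,1])<50)&(S[...,0]>-70)&(S[...,0]<40)&(S[...,2]>93)&(S[...,2]<196)
  print(n,m.sum())
  vv,uu=np.nonzero(m)
  for k in range(0,len(vv),max(1,len(vv)//40)): print(uu[k],vv[k],S[vv[k],uu[k]])
d=get_image('scene');S=(cloud(d)-OS)@RS*1e3
for v in range(276,292): print(v,[tuple(S[v,u].astype(int)) for u in range(306,322,2)])
"
```

```text
scene 163
293 264 [-52.  20. 194.]
295 265 [-51.  15. 195.]
296 266 [-50.  13. 192.]
297 267 [-51.   9. 194.]
298 268 [-51.   5. 196.]
297 269 [-51.   9. 187.]
328 269 [ -8. -37. 193.]
297 270 [-50.  11. 178.]
327 270 [-12. -37. 194.]
299 271 [-51.   3. 185.]
324 271 [-17. -34. 192.]
301 272 [-51.  -3. 191.]
338 273 [ 39. -20.  95.]
330 274 [ 25. -10.  94.]
321 275 [-27. -37. 192.]
305 276 [-50. -14. 187.]
324 276 [12. -4. 93.]
307 277 [-52. -22. 196.]
334 277 [ 26. -22.  95.]
318 278 [-35. -36. 189.]
337 278 [ 29. -28.  93.]
318 279 [-13. -11. 121.]
316 280 [-42. -37. 191.]
334 280 [ 21. -27.  94.]
345 280 [ 38. -44.  94.]
314 281 [-47. -37. 193.]
325 281 [  4. -14.  93.]
310 282 [-37. -12. 140.]
314 282 [-47. -37. 188.]
341 282 [ 29. -41.  93.]
313 283 [-29. -13. 127.]
331 283 [ 11. -27.  94.]
343 284 [ 28. -47.  93.]
336 285 [ 15. -39.  93.]
327 286 [ -1. -26.  93.]
341 286 [ 21. -48.  94.]
333 287 [  7. -38.  94.]
334 288 [  7. -41.  93.]
320 290 [-19. -23.  93.]
331 291 [ -3. -42.  94.]
334 293 [ -2. -50.  94.]
top 92
345 185 [ 32. -48.  95.]
345 186 [ 32. -46.  93.]
340 218 [29
[... 6274 characters left out ...]
 np.int64(9)), (np.int64(-8), np.int64(24), np.int64(10)), (np.int64(-5), np.int64(20), np.int64(11)), (np.int64(-2), np.int64(16), np.int64(13)), (np.int64(1), np.int64(14), np.int64(11)), (np.int64(-3), np.int64(1), np.int64(36)), (np.int64(-18), np.int64(-22), np.int64(91))]
291 [(np.int64(-27), np.int64(16), np.int64(43)), (np.int64(-14), np.int64(25), np.int64(10)), (np.int64(-11), np.int64(21), np.int64(12)), (np.int64(-8), np.int64(17), np.int64(14)), (np.int64(-3), np.int64(15), np.int64(10)), (np.int64(0), np.int64(12), np.int64(11)), (np.int64(-2), np.int64(3), np.int64(26)), (np.int64(-18), np.int64(-22), np.int64(86))]<string>:12: RuntimeWarning: invalid value encountered in cast
```

```bash
cd .;python3 -c "
from h import *
d=np.load('s3.npz')
print(st(d['cam_to_world'][:3,3])*1e3)
S=(cloud(d)-OS)@RS*1e3
np.set_printoptions(precision=0,suppress=True)
for z in(82,95,105,115,125,135):
  for x in(-35,-25,-16,-5,3):
    u,v=proj(d,OS+RS@np.array((x,-10,z))/1e3);print(z,x,round(u),round(v),S[round(v),round(u)])
"
```

```text
[-305.65710238 -343.08303767  956.90537087]
82 -35 311 293 [-13.  16.  12.]
82 -25 314 290 [-3. 17. 13.]
82 -16 317 288 [-19. -13.  88.]
82 -5 321 285 [ -8. -15.  92.]
82 3 323 282 [  0. -12.  91.]
95 -35 311 290 [-7. 23. 11.]
95 -25 314 288 [ 1. 21. 12.]
95 -16 317 285 [-15.  -9.  93.]
95 -5 321 282 [-2. -8. 88.]
95 3 323 280 [ 5. -8. 89.]
105 -35 311 288 [-3. 27.  9.]
105 -25 314 285 [-18.  -3.  88.]
105 -16 317 283 [-11.  -4.  90.]
105 -5 320 280 [-1. -3. 90.]
105 3 323 278 [ 7. -5. 91.]
115 -35 310 286 [-2. 31. 13.]
115 -25 314 283 [-15.   1.  89.]
115 -16 317 281 [-7. -1. 90.]
115 -5 320 278 [ 3. -0. 91.]
115 3 323 276 [10. -2. 92.]
125 -35 310 284 [-3. 31. 25.]
125 -25 314 281 [-47. -38. 194.]
125 -16 317 279 [-39. -37. 191.]
125 -5 320 276 [-31. -37. 192.]
125 3 323 273 [15.  3. 93.]
135 -35 310 282 [-37. -12. 139.]
135 -25 314 279 [-46. -37. 200.]
135 -16 317 276 [-39. -38. 204.]
135 -5 320 273 [-31. -38. 206.]
135 3 323 271 [-17. -32. 189.]
```

Request:
arm_command:
  deltas:
    - {"xyz": [0, -1, 0.5], "jaw": 255, "turn": 0}
    - {"xyz": [0, -2, 1], "jaw": 255, "turn": 0}
    - {"xyz": [0, -2, 1.5], "jaw": 255, "turn": 0}
    - {"xyz": [0, -2, 1.7], "jaw": 255, "turn": 0}
    - {"xyz": [0, -2, 1.7], "jaw": 255, "turn": 0}

```text
clock: 4.2
position: [0.5694, -0.0474, 0.0642]
ee_rot: [-3.12, 0.296, 0.006]
force: [-0.1, 0.2, -0.3]
width: 0.004
```

```bash
cd .;python3 -c "
from h import *
from cell import get_image
go()
d=get_image('scene');im=cv2.resize(d['frame'][:,:,::-1],None,fx=8,fy=8,interpolation=2)
a,b=280,230
cv2.imwrite('pics/s5.png',im[b*8:b*8+600,a*8:a*8+800])"
```

```text
t 4.2 stand mm [ 3.9  1.8 64.2] F stand [ 0.2  0.1 -0.3] w 0.0 q [ 0.09  0.49 -0.13  1.84  0.07  0.82 -1.83]
turn deg 0.3
```

View pics/s5.png

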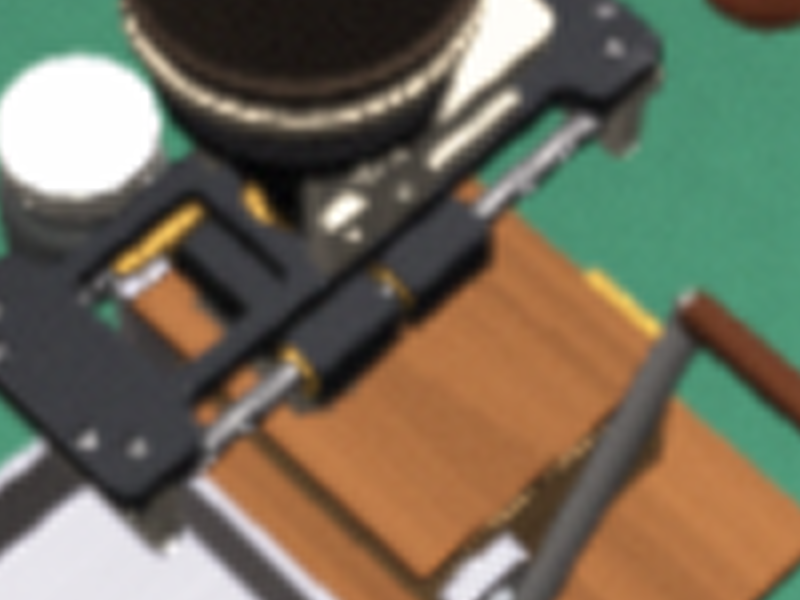

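Request:
arm_command:
  deltas:
    - {"xyz": [0, 0, 0.3], "jaw": 255, "turn": 0}
    - {"xyz": [0, 0, 0.6], "jaw": 255, "turn": 0}
    - {"xyz": [0, 0, 0.6], "jaw": 255, "turn": 0}

```text
clock: 4.5
position: [0.5692, -0.048, 0.058]
ee_rot: [-3.12, 0.298, 0.006]
force: [0.1, -0.3, 0.3]
width: 0.006
```

Request:
arm_command:
  deltas:
    - {"xyz": [0, 0, 0.2], "jaw": 255, "turn": 0}
    - {"xyz": [0, 0, 0.3], "jaw": 255, "turn": 0}
    - {"xyz": [0, 0, 0.3], "jaw": 255, "turn": 0}

```text
clock: 4.75
position: [0.5695, -0.0483, 0.0557]
ee_rot: [-3.12, 0.298, 0.005]
force: [-2.1, -0.4, 6.9]
width: 0.005
```

Request:
arm_command:
  deltas:
    - {"xyz": [0, 0, -1], "jaw": 255, "turn": 0}
    - {"xyz": [0, 2, -1.5], "jaw": 255, "turn": 0}
    - {"xyz": [0, 5.5, -1.5], "jaw": 255, "turn": 0}
    - {"xyz": [0, 6.5, -1], "jaw": 255, "turn": 0}
    - {"xyz": [0, 6.5, -1], "jaw": 255, "turn": 0}

```text
clock: 5.17
position: [0.5559, -0.1168, 0.0652]
ee_rot: [-3.121, 0.308, 0.006]
force: [-1.1, -0.0, 0.4]
width: 0.008
```

```bash
cd .;python3 -c "
from h import *
go((-60,0,45),(-42,0,45))"
```

```text
t 5.17 stand mm [-66.9   1.7  65.2] F stand [-0.3  1.1  0.4] w 0.01 q [ 0.2   0.48 -0.12  1.84  0.07  0.82 -1.72]
turn deg -0.1
(-60, 0, 45) cm [ 0.17 -0.68  2.02]
(-42, 0, 45) cm [ 0.17 -2.48  2.03]
```

Request:
arm_command:
  deltas:
    - {"xyz": [0, 0, 1], "jaw": 255, "turn": 0}
    - {"xyz": [0, -0.5, 2], "jaw": 255, "turn": 0}
    - {"xyz": [0.1, -1.5, 2], "jaw": 255, "turn": 0}
    - {"xyz": [0.1, -2.4, 2], "jaw": 255, "turn": 0}
    - {"xyz": [0.1, -2.4, 2], "jaw": 255, "turn": 0}

```text
clock: 5.58
position: [0.5624, -0.0886, 0.0451]
ee_rot: [-3.12, 0.3, 0.006]
force: [0.8, 0.7, 0.3]
width: 0.005
```

Request:
arm_command:
  deltas:
    - {"xyz": [0, -0.2, 0], "jaw": 255, "turn": 0}
    - {"xyz": [0, -0.4, 0], "jaw": 255, "turn": 0}
    - {"xyz": [0, -0.4, 0], "jaw": 255, "turn": 0}

```text
clock: 5.83
position: [0.5635, -0.0837, 0.0454]
ee_rot: [-3.12, 0.297, 0.005]
force: [0.3, 0.2, 0.1]
width: 0.007
```

```bash
cd .;python3 -c "
from h import *
go((-60,0,45),(-42,0,45))"
```

```text
t 5.83 stand mm [-32.9   0.6  45.4] F stand [ 0.3 -0.2  0.1] w 0.01 q [ 0.15  0.51 -0.12  1.86  0.07  0.78 -1.77]
turn deg 0.3
(-60, 0, 45) cm [0.05 2.71 0.02]
(-42, 0, 45) cm [0.06 0.91 0.03]
```

Request:
arm_command:
  deltas:
    - {"xyz": [0, -0.2, 0], "jaw": 255, "turn": 0}
    - {"xyz": [0, -0.3, 0], "jaw": 255, "turn": 0}
    - {"xyz": [0, -0.3, 0], "jaw": 255, "turn": 0}

```text
clock: 6.08
position: [0.5642, -0.0805, 0.0456]
ee_rot: [-3.12, 0.297, 0.005]
force: [-0.2, 0.6, -0.4]
width: 0.003
```

Request:
arm_command:
  deltas:
    - {"xyz": [0, -0.2, 0], "jaw": 255, "turn": 0}
    - {"xyz": [0, -0.3, 0], "jaw": 255, "turn": 0}
    - {"xyz": [0, -0.3, 0], "jaw": 255, "turn": 0}

```text
clock: 6.33
position: [0.5645, -0.0792, 0.0457]
ee_rot: [-3.121, 0.3, 0.005]
force: [-1.1, -4.8, 1.5]
width: 0.002
```

```bash
cd .;python3 -c "
from h import *
go((-60,0,45),(-42,0,45))"
```

```text
t 6.33 stand mm [-28.4   0.6  45.7] F stand [-4.9  0.2  1.5] w 0.0 q [ 0.14  0.51 -0.12  1.86  0.07  0.78 -1.78]
turn deg 0.2
(-60, 0, 45) cm [0.05 3.16 0.05]
(-42, 0, 45) cm [0.05 1.36 0.06]
```

Request:
arm_command:
  deltas:
    - {"xyz": [0, -0.4, 0], "jaw": 255, "turn": 0}
    - {"xyz": [0, -0.5, -0.2], "jaw": 255, "turn": 0}
    - {"xyz": [0, -0.5, -0.5], "jaw": 255, "turn": 0}
    - {"xyz": [0, -0.5, -0.5], "jaw": 255, "turn": 0}

```text
clock: 6.67
position: [0.5659, -0.0743, 0.0512]
ee_rot: [-3.121, 0.3, 0.004]
force: [-0.3, -1.6, 0.5]
width: 0.002
```

```bash
cd .;python3 -c "
from h import *
go()
from cell import get_image
d=get_image('scene');im=cv2.resize(d['frame'][:,:,::-1],None,fx=8,fy=8,interpolation=2)
S=(cloud(d)-OS)@RS*1e3
m=(abs(S[...,1]+45)<13)&(S[...,2]>80)&(S[...,2]<140)&(S[...,0]>-30)&(S[...,0]<80)
q=S[m];print(m.sum(),np.polyfit(q[:,0],q[:,2],1))
a,b=280,230
cv2.imwrite('pics/s6.png',im[b*8:b*8+600,a*8:a*8+800])"
```

```text
t 6.67 stand mm [-23.3   0.2  51.2] F stand [-1.6 -0.   0.5] w 0.0 q [ 0.13  0.51 -0.12  1.85  0.07  0.79 -1.79]
turn deg 0.2
459 [2.29558619e-03 9.16491523e+01]
```

View pics/s6.png

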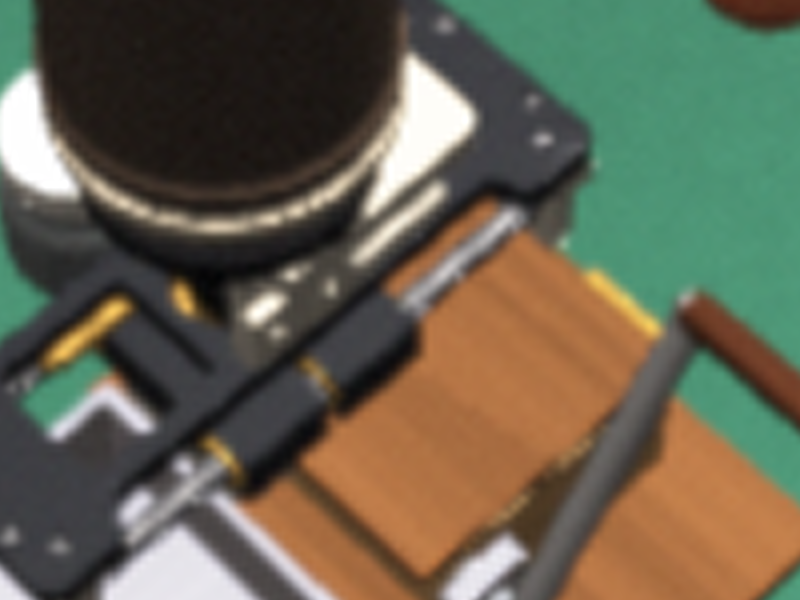

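Request:
arm_command:
  deltas:
    - {"xyz": [0, 1.5, 0], "jaw": 255, "turn": 0}
    - {"xyz": [0, 2, 1.5], "jaw": 255, "turn": 0}
    - {"xyz": [0, 2, 2.7], "jaw": 255, "turn": 0}
    - {"xyz": [0, 2, 2.7], "jaw": 255, "turn": 0}

```text
clock: 7.05
position: [0.5603, -0.0935, 0.0219]
ee_rot: [-3.121, 0.3, 0.009]
force: [0.3, -0.1, -0.4]
width: 0.005
```

Request:
arm_command:
  deltas:
    - {"xyz": [0, -0.3, 0], "jaw": 255, "turn": 0}
    - {"xyz": [0, -0.6, 0], "jaw": 255, "turn": 0}
    - {"xyz": [0, -0.6, 0], "jaw": 255, "turn": 0}

```text
clock: 7.3
position: [0.5621, -0.086, 0.0225]
ee_rot: [-3.12, 0.297, 0.008]
force: [0.0, -0.1, 0.8]
width: 0.005
```

```bash
cd .;python3 -c "
from h import *
go()"
```

```text
t 7.3 stand mm [-35.5   1.5  22.5] F stand [-0.1 -0.1  0.8] w 0.01 q [ 0.15  0.54 -0.12  1.87  0.08  0.73 -1.77]
turn deg 0.3
```

Request:
arm_command:
  deltas:
    - {"xyz": [0, -0.3, 0], "jaw": 255, "turn": 0}
    - {"xyz": [0, -0.3, 0], "jaw": 255, "turn": 0}

```text
clock: 7.47
position: [0.5628, -0.0839, 0.023]
ee_rot: [-3.122, 0.298, 0.007]
force: [-1.4, -3.5, -0.1]
width: 0.007
```

Request:
arm_command:
  deltas:
    - {"xyz": [0, -0.3, 0], "jaw": 255, "turn": 0}
    - {"xyz": [0, -0.3, 0], "jaw": 255, "turn": 0}

```text
clock: 7.63
position: [0.5627, -0.084, 0.0233]
ee_rot: [-3.125, 0.302, 0.008]
force: [-1.5, -9.7, -0.7]
width: 0.009
```

```bash
cd .;python3 -c "
from h import *
go()"
```

```text
t 7.63 stand mm [-33.4   1.3  23.3] F stand [-9.8 -0.4 -0.7] w 0.01 q [ 0.14  0.54 -0.11  1.87  0.08  0.74 -1.78]
turn deg 0.1
```

Request:
arm_command:
  deltas:
    - {"xyz": [0, -0.4, 0], "jaw": 255, "turn": 0}
    - {"xyz": [0, -0.4, -0.3], "jaw": 255, "turn": 0}
    - {"xyz": [0, -0.4, -0.6], "jaw": 255, "turn": 0}
    - {"xyz": [0, -0.4, -0.9], "jaw": 255, "turn": 0}

```text
clock: 7.97
position: [0.5628, -0.0834, 0.0325]
ee_rot: [3.125, -0.306, -0.009]
force: [-2.1, -9.3, -0.6]
width: 0.005
```

```bash
cd .;cat >> h.py <<'E'
def lidang():
    from cell import get_image
    d=get_image('scene')
    S=(cloud(d)-OS)@RS*1e3
    m=(abs(S[...,1]+47)<10)&(S[...,2]>80)&(S[...,2]<230)&(S[...,0]>-30)&(S[...,0]<190)
    q=S[m];print("lid fit z=a*x+b",m.sum(),np.polyfit(q[:,0],q[:,2],1))
    return d
E
python3 -c "
from h import *
go();lidang()"
```

```text
t 7.97 stand mm [-32.8   1.4  32.5] F stand [-9.6  0.2 -0.6] w 0.0 q [ 0.13  0.53 -0.11  1.87  0.08  0.76 -1.79]
turn deg -0.0
lid fit z=a*x+b 441 [ -0.28678099 117.88625212]
```

Request:
arm_command:
  deltas:
    - {"xyz": [0, -0.4, -0.6], "jaw": 255, "turn": 0}
    - {"xyz": [0, -0.6, -1.2], "jaw": 255, "turn": 0}
    - {"xyz": [0, -0.9, -1.8], "jaw": 255, "turn": 0}
    - {"xyz": [0, -1.2, -2.4], "jaw": 255, "turn": 0}
    - {"xyz": [0, -1.4, -3], "jaw": 255, "turn": 0}

```text
clock: 8.43
position: [0.5642, -0.0751, 0.0636]
ee_rot: [3.119, -0.312, -0.011]
force: [-5.2, -14.6, 3.9]
width: 0.008
```

```bash
cd .;python3 -c "
from h import *
go();d=lidang()
im=cv2.resize(d['frame'][:,:,::-1],None,fx=6,fy=6,interpolation=2)
cv2.imwrite('pics/s7.png',im[1300:1900,1600:2400])"
```

```text
t 8.43 stand mm [-24.4   1.6  63.6] F stand [-15.3   2.2   3.9] w 0.01 q [ 0.11  0.49 -0.11  1.84  0.08  0.82 -1.81]
turn deg -0.3
lid fit z=a*x+b 383 [ -0.19798145 130.69120775]
```

View pics/s7.png

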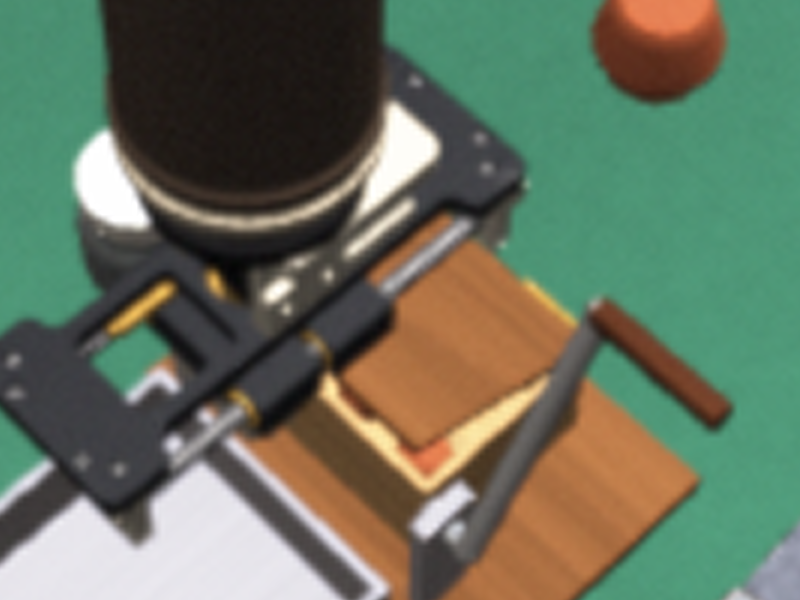

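Request:
arm_command:
  deltas:
    - {"xyz": [0, -0.3, -1], "jaw": 255, "turn": 0}
    - {"xyz": [0, -0.6, -1.8], "jaw": 255, "turn": 0}
    - {"xyz": [0, -1.1, -2.4], "jaw": 255, "turn": 0}
    - {"xyz": [0, -1.6, -2.9], "jaw": 255, "turn": 0}
    - {"xyz": [0, -2.1, -3.4], "jaw": 255, "turn": 0}

```text
clock: 8.9
position: [0.5675, -0.0579, 0.0998]
ee_rot: [3.114, -0.315, -0.013]
force: [-9.1, -15.9, 12.0]
width: 0.002
```

```bash
cd .;python3 -c "
from h import *
go();d=lidang()
im=cv2.resize(d['frame'][:,:,::-1],None,fx=6,fy=6,interpolation=2)
cv2.imwrite('pics/s8.png',im[1300:1900,1600:2400])"
```

```text
t 8.9 stand mm [-6.8  1.7 99.8] F stand [-17.3   5.9  12. ] w 0.0 q [ 0.08  0.45 -0.11  1.8   0.07  0.91 -1.84]
turn deg -0.4
lid fit z=a*x+b 270 [ -0.32762423 153.75373936]
```

View pics/s8.png

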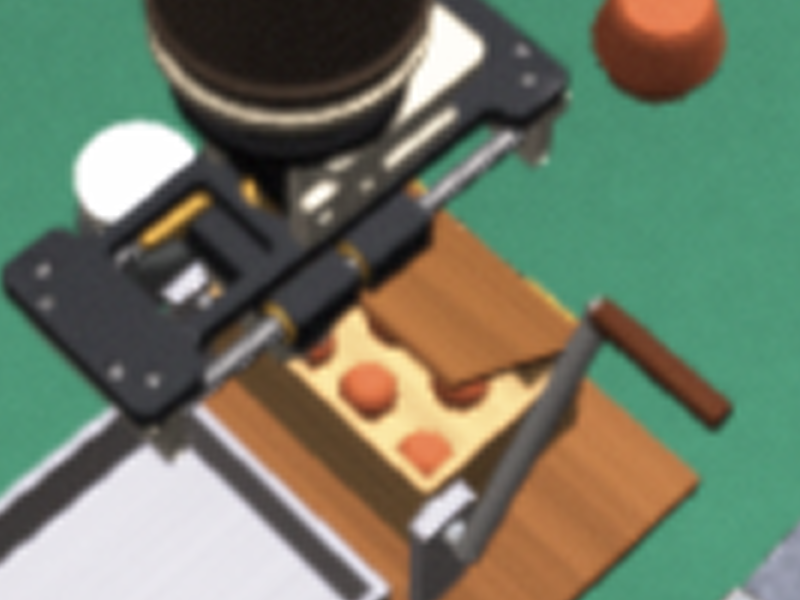

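Request:
arm_command:
  deltas:
    - {"xyz": [0, 0.4, 0.3], "jaw": 255, "turn": 0}
    - {"xyz": [0, 0.6, 1.0], "jaw": 255, "turn": 0}
    - {"xyz": [0, 0.6, 1.6], "jaw": 255, "turn": 0}
    - {"xyz": [0, 0.2, 1.6], "jaw": 255, "turn": 0}

```text
clock: 9.28
position: [0.5664, -0.0695, 0.0853]
ee_rot: [3.103, -0.324, -0.011]
force: [-12.1, -39.8, 21.8]
width: 0.002
```

```bash
cd .;python3 -c "
from h import *
go()"
```

```text
t 9.28 stand mm [-18.4   0.6  85.3] F stand [-41.4   4.1  21.8] w 0.0 q [ 0.09  0.46 -0.1   1.82  0.09  0.87 -1.84]
turn deg -0.8
```

Request:
arm_command:
  deltas:
    - {"xyz": [0, 0.7, -0.2], "jaw": 255, "turn": 0}
    - {"xyz": [0, 0.9, -0.2], "jaw": 255, "turn": 0}

```text
clock: 9.45
position: [0.5647, -0.0805, 0.088]
ee_rot: [3.101, -0.328, -0.009]
force: [-0.3, 0.7, 0.1]
width: 0.004
```

```bash
cd .;python3 -c "
from h import *
go();d=lidang();np.savez('s9.npz',**d)
im=cv2.resize(d['frame'][:,:,::-1],None,fx=6,fy=6,interpolation=2)
cv2.imwrite('pics/s9.png',im[1300:1900,1600:2400])
S=(cloud(d)-OS)@RS*1e3
np.set_printoptions(precision=0,suppress=True)
for v in range(264,284,2): print(v,*[S[v,u] for u in range(326,366,6)])"
```

```text
t 9.45 stand mm [-29.6   0.   88. ] F stand [0.7 0.4 0.1] w 0.0 q [ 0.1   0.46 -0.1   1.82  0.09  0.88 -1.82]
turn deg -0.9
lid fit z=a*x+b 491 [ -0.23497115 127.88416838]
264 [-12. -35. 215.] [48.  8. 89.] [56. -4. 94.] [ 67. -12.  92.] [ 78. -21.  89.] [130.   3.  -4.] [138. -10.   3.]
266 [-14. -38. 214.] [43.  3. 92.] [53. -7. 93.] [ 63. -16.  93.] [ 73. -25.  91.] [ 83. -35.  91.] [135. -13.   0.]
268 [-15. -39. 208.] [40. -1. 91.] [ 50. -10.  91.] [ 59. -20.  93.] [ 69. -29.  92.] [ 80. -38.  91.] [132. -16.  -3.]
270 [-15. -38. 199.] [36. -4. 92.] [ 46. -14.  92.] [ 56. -23.  90.] [ 66. -32.  91.] [ 76. -42.  91.] [127. -20.  -1.]
272 [23.  1. 91.] [34. -7. 89.] [ 44. -16.  88.] [ 51. -28.  94.] [ 63. -36.  90.] [ 72. -45.  90.] [ 50. -79. 163.]
274 [19. -3. 92.] [ 28. -13.  95.] [ 39. -21.  90.] [ 48. -31.  92.] [ 58. -40.  93.] [ 67. -50.  93.] [ 46. -82. 164.]
276 [15. -6. 92.] [ 26. -15.  91.] [ 35. -25.  92.] [ 46. -33.  89.] [ 55. -43.  91.] [ 63. -54.  94.] [ 45. -84. 159.]
278 [ 12. -10.  91.] [ 22. -19.  92.] [ 32. -28.  91.] [ 40. -39.  94.] [ 51. -47.  92.] [ 61. -56.  91.] [ 42. -87. 156.]
280 [  9. -13.  89.] [ 18. -23.  92.] [ 28. -32.  93.] [ 38. -41.  91.] [ 48. -50.  89.] [ 57. -60.  92.] [ 42. -87. 149.]
282 [  6. -16.  89.] [ 15. -26.  91.] [ 25. -35.  91.] [ 34. -45.  92.] [ 43. -55.  94.] [ 56. -61.  85.] [ 41. -89. 143.]
```

View pics/s9.png

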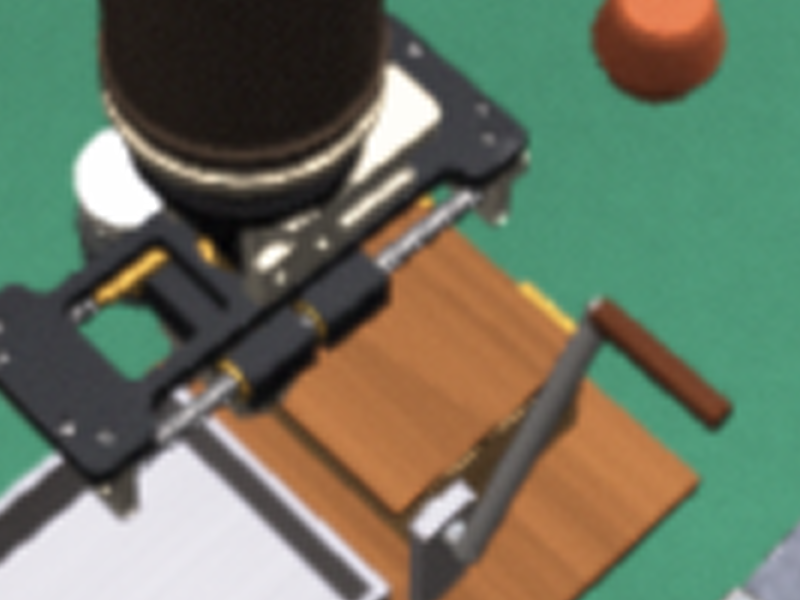

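```bash
cd .;python3 -c "
from h import *
from cell import observe
o=observe();R=Ro.from_rotvec(o['ee_rot']).as_matrix();print('tool z in stand',RS.T@R[:,2])
go((-45,0,20),(-36,0,18))"
```

```text
tool z in stand [-0.02223743  0.00404079 -0.99974455]
t 9.5 stand mm [-28.    0.2  87.8] F stand [ 0.4  0.2 -0.5] w 0.01 q [ 0.1   0.46 -0.1   1.82  0.09  0.88 -1.82]
turn deg -0.9
(-45, 0, 20) cm [0.07 1.54 6.82]
(-36, 0, 18) cm [0.06 0.64 7.  ]
```

Request:
arm_command:
  deltas:
    - {"xyz": [0, 1.6, 1], "jaw": 255, "turn": -0.9}
    - {"xyz": [0, 1.6, 3], "jaw": 255, "turn": -0.9}
    - {"xyz": [0, 1.6, 5], "jaw": 255, "turn": -0.9}
    - {"xyz": [0, 1.6, 6.6], "jaw": 255, "turn": -0.9}
    - {"xyz": [0, 1.4, 6.8], "jaw": 255, "turn": -0.9}

```text
clock: 9.92
position: [0.5597, -0.0923, 0.0174]
ee_rot: [3.107, -0.3, -0.016]
force: [0.1, 0.6, -0.0]
width: 0.004
```

Request:
arm_command:
  deltas:
    - {"xyz": [0, -0.4, 0], "jaw": 255, "turn": 0}
    - {"xyz": [0, -0.8, 0], "jaw": 255, "turn": 0}
    - {"xyz": [0, -1, 0], "jaw": 255, "turn": 0}
    - {"xyz": [0, -1, 0], "jaw": 255, "turn": 0}

```text
clock: 10.25
position: [0.5606, -0.086, 0.0177]
ee_rot: [3.102, -0.304, -0.018]
force: [-4.3, -14.7, -0.2]
width: 0.005
```

```bash
cd .;python3 -c "
from h import *
go((-33,0,15))"
```

```text
t 10.25 stand mm [-35.7   3.1  17.7] F stand [-15.3   1.3  -0.2] w 0.01 q [ 0.11  0.55 -0.09  1.88  0.11  0.73 -1.82]
turn deg -0.0
(-33, 0, 15) cm [ 0.31 -0.28  0.26]
```

Request:
arm_command:
  deltas:
    - {"xyz": [0, -0.4, -0.4], "jaw": 255, "turn": 0}
    - {"xyz": [0, -0.4, -0.8], "jaw": 255, "turn": 0}
    - {"xyz": [0, -0.4, -1.2], "jaw": 255, "turn": 0}
    - {"xyz": [0, -0.5, -1.6], "jaw": 255, "turn": 0}
    - {"xyz": [0, -0.6, -2.0], "jaw": 255, "turn": 0}

```text
clock: 10.67
position: [0.561, -0.0832, 0.0386]
ee_rot: [3.098, -0.307, -0.02]
force: [-4.7, -13.6, 1.0]
width: 0.004
```

```bash
cd .;python3 -c "
from h import *
go();d=lidang()
im=cv2.resize(d['frame'][:,:,::-1],None,fx=6,fy=6,interpolation=2)
cv2.imwrite('pics/s10.png',im[1300:1900,1600:2400])"
```

```text
t 10.67 stand mm [-32.9   3.2  38.6] F stand [-14.2   2.    1. ] w 0.0 q [ 0.1   0.52 -0.09  1.86  0.1   0.78 -1.82]
turn deg -0.2
lid fit z=a*x+b 351 [ -0.16564463 109.91410901]
```

View pics/s10.png

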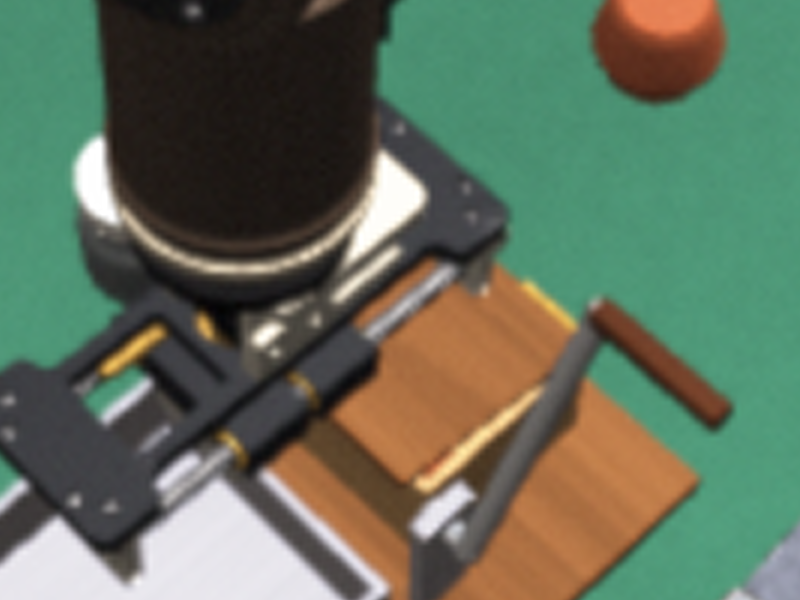

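Request:
arm_command:
  deltas:
    - {"xyz": [0, -0.5, -0.4], "jaw": 255, "turn": 0}
    - {"xyz": [0, -0.7, -0.9], "jaw": 255, "turn": 0}
    - {"xyz": [0, -0.9, -1.4], "jaw": 255, "turn": 0}
    - {"xyz": [0, -1.1, -1.8], "jaw": 255, "turn": 0}
    - {"xyz": [0, -1.3, -2.2], "jaw": 255, "turn": 0}

```text
clock: 11.13
position: [0.5627, -0.0746, 0.0625]
ee_rot: [3.092, -0.312, -0.021]
force: [-6.9, -17.1, 7.1]
width: 0.009
```

```bash
cd .;python3 -c "
from h import *
go();d=lidang()
im=cv2.resize(d['frame'][:,:,::-1],None,fx=6,fy=6,interpolation=2)
cv2.imwrite('pics/s11.png',im[1300:1900,1600:2400])"
```

```text
t 11.13 stand mm [-24.2   3.2  62.5] F stand [-18.1   3.5   7.1] w 0.01 q [ 0.08  0.49 -0.09  1.84  0.1   0.83 -1.84]
turn deg -0.4
lid fit z=a*x+b 323 [ -0.17036509 124.32863564]
```

View pics/s11.png

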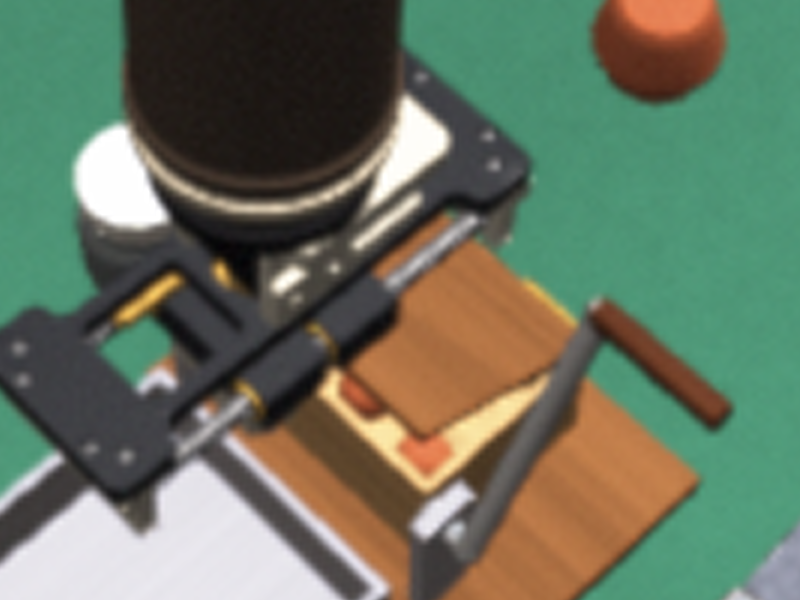

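Request:
arm_command:
  deltas:
    - {"xyz": [0, -0.3, -0.6], "jaw": 255, "turn": 0}
    - {"xyz": [0, -0.4, -1.2], "jaw": 255, "turn": 0}
    - {"xyz": [0, -0.6, -1.7], "jaw": 255, "turn": 0}
    - {"xyz": [0, -0.9, -2.1], "jaw": 255, "turn": 0}

```text
clock: 11.52
position: [0.5655, -0.0641, 0.085]
ee_rot: [3.092, -0.311, -0.018]
force: [-1.6, -4.7, 1.7]
width: 0.006
```

```bash
cd .;python3 -c "
from h import *
go();d=lidang()"
```

```text
t 11.52 stand mm [-13.3   2.5  85. ] F stand [-4.9  0.7  1.7] w 0.01 q [ 0.06  0.46 -0.09  1.82  0.1   0.88 -1.85]
turn deg -0.3
lid fit z=a*x+b 271 [-4.5495360e-02  1.3499629e+02]
```

Request:
arm_command:
  deltas:
    - {"xyz": [0, -0.6, -0.4], "jaw": 255, "turn": 0}
    - {"xyz": [0, -1.1, -0.8], "jaw": 255, "turn": 0}
    - {"xyz": [0, -1.6, -1.2], "jaw": 255, "turn": 0}
    - {"xyz": [0, -2.0, -1.5], "jaw": 255, "turn": 0}

```text
clock: 11.9
position: [0.5704, -0.0448, 0.1011]
ee_rot: [3.09, -0.312, -0.016]
force: [-2.5, -5.7, 5.6]
width: 0.005
```

```bash
cd .;python3 -c "
from h import *
go();d=lidang()
im=cv2.resize(d['frame'][:,:,::-1],None,fx=6,fy=6,interpolation=2)
cv2.imwrite('pics/s12.png',im[1200:1800,1600:2400])"
```

```text
t 11.9 stand mm [  6.6   1.4 101.1] F stand [-6.1  1.4  5.6] w 0.0 q [ 0.03  0.45 -0.1   1.79  0.1   0.92 -1.89]
turn deg -0.4
lid fit z=a*x+b 215 [ -0.22295647 173.59592844]
```

View pics/s12.png

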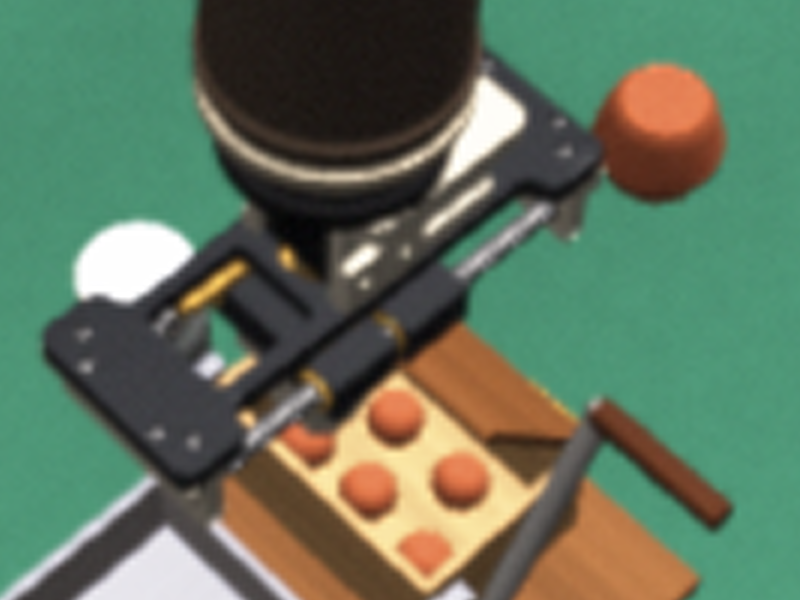

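Request:
arm_command:
  deltas:
    - {"xyz": [0, -0.8, -0.4], "jaw": 255, "turn": 0}
    - {"xyz": [0, -1.6, -0.8], "jaw": 255, "turn": 0}
    - {"xyz": [0, -2.4, -1.0], "jaw": 255, "turn": 0}
    - {"xyz": [0, -3.2, -1.2], "jaw": 255, "turn": 0}
    - {"xyz": [0, -3.6, -1.2], "jaw": 255, "turn": 0}

```text
clock: 12.37
position: [0.5791, -0.0048, 0.1127]
ee_rot: [3.094, -0.306, -0.012]
force: [-0.3, -1.6, 1.4]
width: 0.002
```

```bash
cd .;python3 -c "
from h import *
go();d=lidang()"
```

```text
t 12.37 stand mm [ 47.5   0.6 112.7] F stand [-1.6 -0.   1.4] w 0.0 q [-0.03  0.45 -0.11  1.76  0.09  0.95 -1.95]
turn deg -0.2
lid fit z=a*x+b 222 [  0.19447038 144.1320629 ]
```

Request:
arm_command:
  deltas:
    - {"xyz": [0, -0.9, 0], "jaw": 255, "turn": 0}
    - {"xyz": [0, -1.8, 0], "jaw": 255, "turn": 0}
    - {"xyz": [0, -2.7, 0.2], "jaw": 255, "turn": 0}
    - {"xyz": [0, -3.6, 0.5], "jaw": 255, "turn": 0}
    - {"xyz": [0, -4.4, 0.8], "jaw": 255, "turn": 0}

```text
clock: 12.83
position: [0.5876, 0.04, 0.1024]
ee_rot: [3.095, -0.304, -0.013]
force: [0.0, -1.4, 1.3]
width: 0.008
```

```bash
cd .;python3 -c "
from h import *
go();d=lidang()
im=cv2.resize(d['frame'][:,:,::-1],None,fx=6,fy=6,interpolation=2)
cv2.imwrite('pics/s13.png',im[1100:1700,1700:2500])"
```

```text
t 12.83 stand mm [ 93.1   0.9 102.4] F stand [-1.4 -0.3  1.3] w 0.01 q [-0.1   0.48 -0.11  1.75  0.1   0.94 -2.03]
turn deg -0.1
lid fit z=a*x+b 443 [  0.41425606 112.9338185 ]
```

View pics/s13.png

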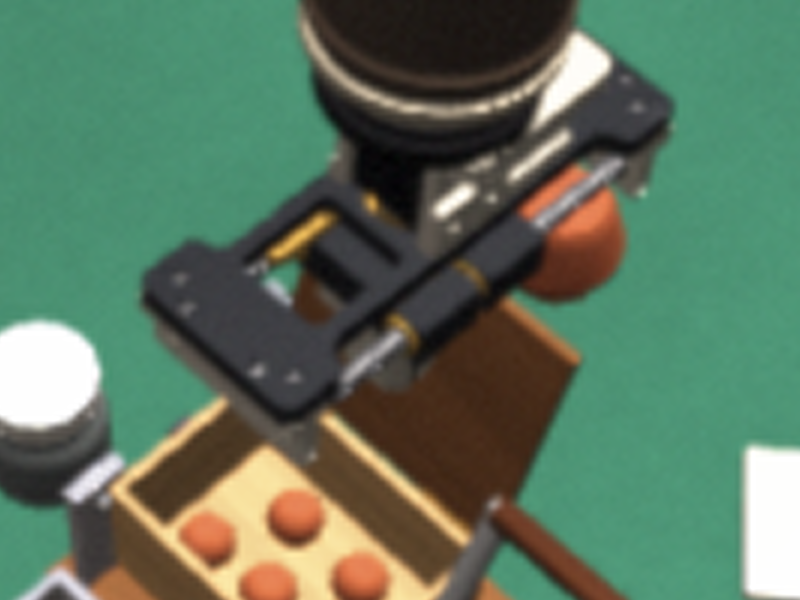

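Request:
arm_command:
  deltas:
    - {"xyz": [0, -0.8, 0.2], "jaw": 255, "turn": 0}
    - {"xyz": [0, -1.6, 0.5], "jaw": 255, "turn": 0}
    - {"xyz": [0, -2.4, 0.8], "jaw": 255, "turn": 0}
    - {"xyz": [0, -3.2, 1.2], "jaw": 255, "turn": 0}
    - {"xyz": [0, -4, 1.6], "jaw": 255, "turn": 0}

```text
clock: 13.3
position: [0.5951, 0.0817, 0.084]
ee_rot: [3.096, -0.301, -0.014]
force: [0.6, -0.3, 0.1]
width: 0.007
```

```bash
cd .;python3 -c "
from h import *
go();d=lidang()
im=cv2.resize(d['frame'][:,:,::-1],None,fx=6,fy=6,interpolation=2)
cv2.imwrite('pics/s14.png',im[1100:1700,1700:2500])"
```

```text
t 13.3 stand mm [135.5   1.7  84. ] F stand [-0.2 -0.6  0.1] w 0.01 q [-0.16  0.51 -0.12  1.73  0.1   0.92 -2.09]
turn deg 0.0
lid fit z=a*x+b 446 [7.86171998e-02 1.13586144e+02]
```

View pics/s14.png

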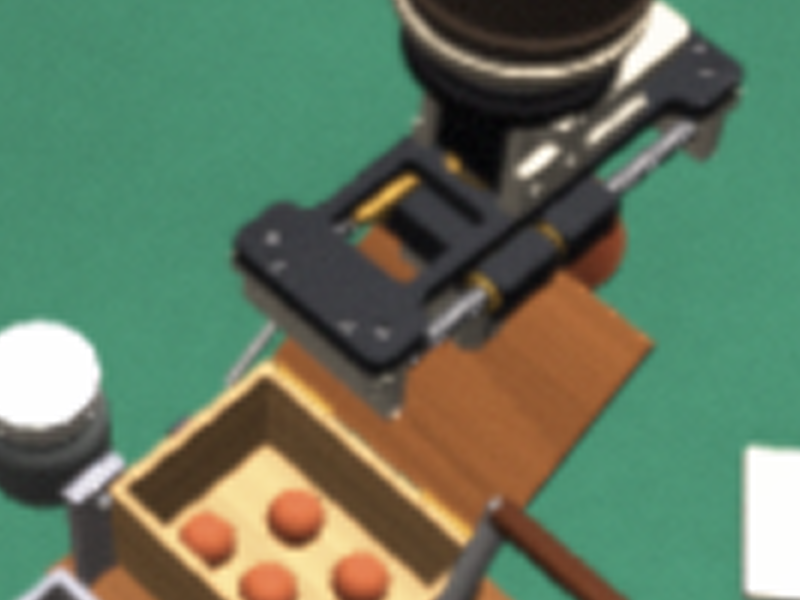

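Request:
arm_command:
  deltas:
    - {"xyz": [0, 0, -2], "jaw": 255, "turn": 0}
    - {"xyz": [0, 0, -4], "jaw": 255, "turn": 0}
    - {"xyz": [2, 0.8, -6], "jaw": 255, "turn": 0}
    - {"xyz": [5, 1.6, -6], "jaw": 255, "turn": 0}
    - {"xyz": [8, 2.4, -6], "jaw": 255, "turn": 0}

```text
clock: 13.77
position: [0.6712, 0.0474, 0.1454]
ee_rot: [3.099, -0.296, -0.011]
force: [0.1, -0.2, 0.1]
width: 0.004
```

```bash
cd .;python3 -c "
from h import *
go((112,-118,130),(112,-118,104));d=lidang()
from cell import get_image
im=cv2.resize(d['frame'][:,:,::-1],None,fx=5,fy=5,interpolation=2)
cv2.imwrite('pics/s15.png',im[950:1550,1350:2150])
d=get_image('top')
S=(cloud(d)-OS)@RS*1e3
m=(abs(S[...,1])<55)&(S[...,0]>90)&(S[...,0]<200)&(S[...,2]>50)&(S[...,2]<140);q=S[m];print(m.sum(),q[:,0].max(),np.polyfit(q[:,0],q[:,2],1))
"
```

```text
t 13.77 stand mm [116.5 -79.6 145.4] F stand [-0.2 -0.1  0.1] w 0.0 q [-0.1   0.56 -0.1   1.48  0.09  1.12 -1.99]
turn deg 0.2
(112, -118, 130) cm [3.84 0.42 1.53]
(112, -118, 104) cm [3.85 0.35 4.13]
lid fit z=a*x+b 105 [1.69539138e-02 8.34909888e+01]
590 184.35633821229607 [3.70073805e-02 8.21510239e+01]
```

View pics/s15.png

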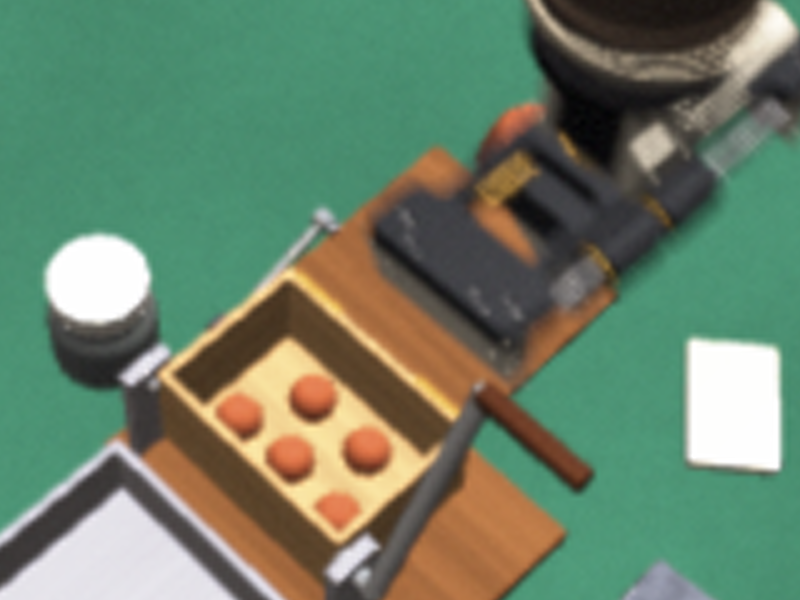

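Request:
arm_command:
  deltas:
    - {"xyz": [2, 0.2, 0], "jaw": 255, "turn": 0}
    - {"xyz": [3.8, 0.3, 1], "jaw": 255, "turn": 0}
    - {"xyz": [3.8, 0.3, 2.5], "jaw": 255, "turn": 0}
    - {"xyz": [3.8, 0.3, 4], "jaw": 255, "turn": 0}
    - {"xyz": [3.8, 0.3, 4], "jaw": 255, "turn": 0}

```text
clock: 14.28
position: [0.7071, 0.0314, 0.0992]
ee_rot: [3.094, -0.305, -0.02]
force: [-0.9, -0.9, -1.2]
width: 0.004
```

```bash
cd .;python3 -c "
from h import *
go((87,-118,104));d=lidang()
im=cv2.resize(d['frame'][:,:,::-1],None,fx=5,fy=5,interpolation=2)
cv2.imwrite('pics/s16.png',im[950:1550,1350:2150])
"
```

```text
t 14.28 stand mm [ 107.7 -118.    99.2] F stand [-1.   0.7 -1.2] w 0.0 q [-0.08  0.66 -0.09  1.42  0.09  1.09 -1.97]
turn deg -0.1
(87, -118, 104) cm [-0.    2.09 -0.41]
lid fit z=a*x+b 36 [2.14430264e-02 8.38656606e+01]
```

View pics/s16.png

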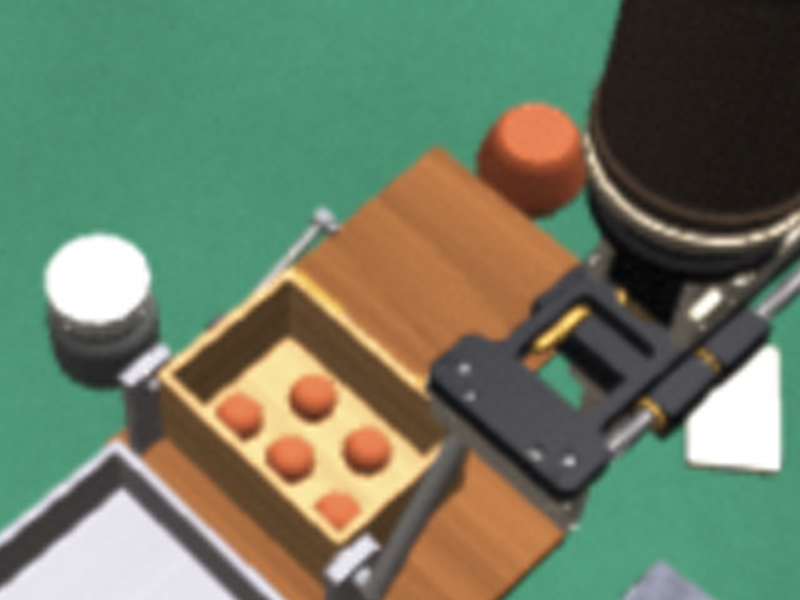

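Request:
arm_command:
  deltas:
    - {"xyz": [0, 0.6, -0.4], "jaw": 255, "turn": 0}
    - {"xyz": [0, 1.2, -0.5], "jaw": 255, "turn": 0}
    - {"xyz": [0, 1.8, -0.5], "jaw": 255, "turn": 0}
    - {"xyz": [0, 2.2, -0.5], "jaw": 255, "turn": 0}

```text
clock: 14.67
position: [0.7039, 0.0086, 0.108]
ee_rot: [3.094, -0.306, -0.015]
force: [0.1, -0.9, -0.4]
width: 0.002
```

Request:
arm_command:
  deltas:
    - {"xyz": [0, 0.4, 0], "jaw": 255, "turn": 0}
    - {"xyz": [0, 0.7, -0.3], "jaw": 255, "turn": 0}
    - {"xyz": [0, 1.0, -0.5], "jaw": 255, "turn": 0}

```text
clock: 14.92
position: [0.702, -0.0006, 0.1138]
ee_rot: [3.095, -0.306, -0.014]
force: [0.6, 3.3, -1.9]
width: 0.004
```

```bash
cd .;python3 -c "
from h import *
go()
from cell import get_image
d=get_image('scene')
im=cv2.resize(d['frame'][:,:,::-1],None,fx=5,fy=5,interpolation=2)
cv2.imwrite('pics/s17.png',im[950:1550,1350:2150])
"
```

```text
t 14.92 stand mm [  75.4 -119.2  113.8] F stand [ 3.4  0.  -1.9] w 0.0 q [-0.04  0.63 -0.09  1.43  0.09  1.1  -1.92]
turn deg -0.1
```

View pics/s17.png

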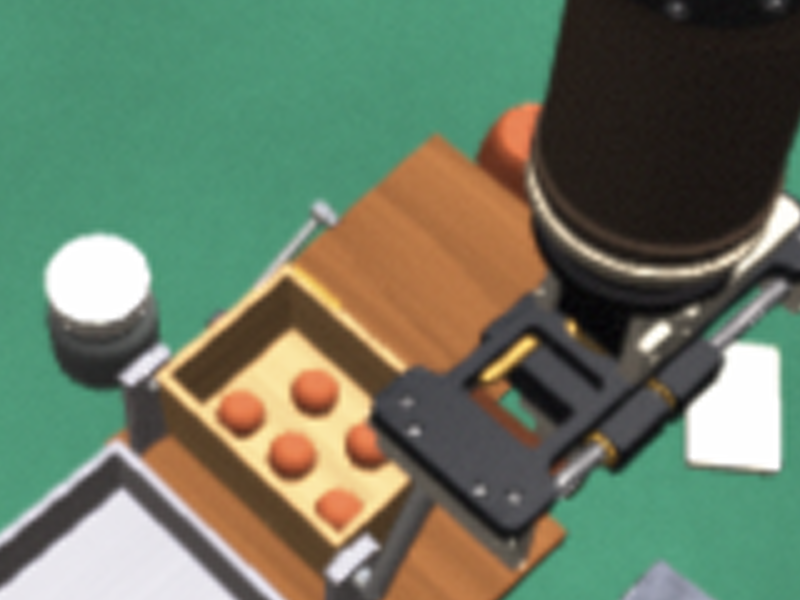

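Request:
arm_command:
  deltas:
    - {"xyz": [0, 0.7, -0.2], "jaw": 255, "turn": 0}
    - {"xyz": [0, 1.4, -0.4], "jaw": 255, "turn": 0}
    - {"xyz": [0, 2.1, -0.5], "jaw": 255, "turn": 0}
    - {"xyz": [0, 2.8, -0.6], "jaw": 255, "turn": 0}
    - {"xyz": [0, 3.5, -0.7], "jaw": 255, "turn": 0}

```text
clock: 15.38
position: [0.6961, -0.0346, 0.1234]
ee_rot: [3.096, -0.305, -0.011]
force: [2.0, 4.1, 2.2]
width: 0.006
```

```bash
cd .;python3 -c "
from h import *
go((25.5,-118,122),(-5.5,-118,118))
from cell import get_image
d=get_image('scene')
im=cv2.resize(d['frame'][:,:,::-1],None,fx=5,fy=5,interpolation=2)
cv2.imwrite('pics/s18.png',im[950:1550,1350:2150])
"
```

```text
t 15.38 stand mm [  40.9 -120.   123.4] F stand [ 4.4 -1.2  2.2] w 0.01 q [ 0.01  0.61 -0.09  1.44  0.09  1.11 -1.87]
turn deg -0.1
(25.5, -118, 122) cm [-0.2   1.54  0.18]
(-5.5, -118, 118) cm [-0.19  4.62  0.68]
```

View pics/s18.png

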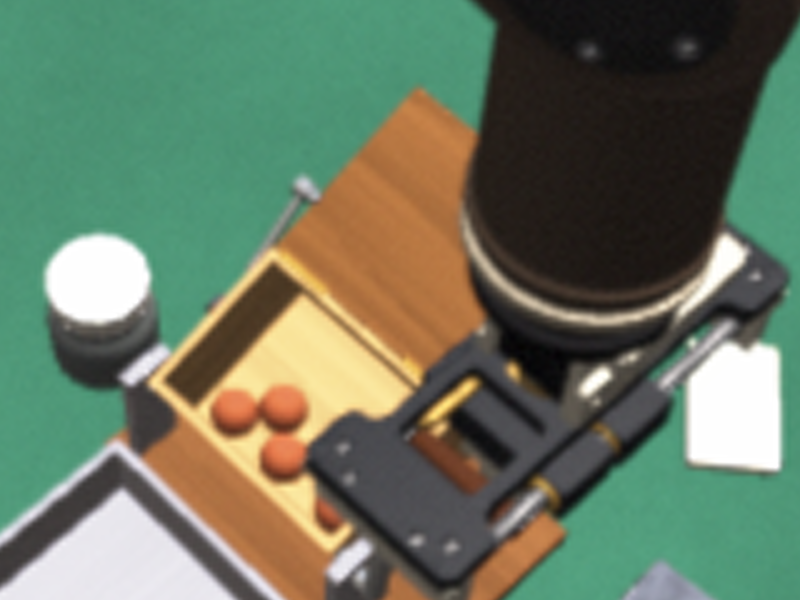

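Request:
arm_command:
  deltas:
    - {"xyz": [0, 0.8, 0.1], "jaw": 255, "turn": 0}
    - {"xyz": [0, 1.6, 0.1], "jaw": 255, "turn": 0}
    - {"xyz": [0, 2.4, 0.2], "jaw": 255, "turn": 0}
    - {"xyz": [0, 3.2, 0.3], "jaw": 255, "turn": 0}
    - {"xyz": [0, 4, 0.5], "jaw": 255, "turn": 0}

```text
clock: 15.85
position: [0.6877, -0.0775, 0.1197]
ee_rot: [3.094, -0.308, -0.011]
force: [1.8, 4.5, 1.4]
width: 0.005
```

```bash
cd .;python3 -c "
from h import *
go((-34,-118,106),(-60,-118,87))
from cell import get_image
d=get_image('scene')
im=cv2.resize(d['frame'][:,:,::-1],None,fx=5,fy=5,interpolation=2)
cv2.imwrite('pics/s19.png',im[950:1550,1350:2150])
"
```

```text
t 15.85 stand mm [  -2.9 -120.   119.7] F stand [ 4.7 -0.9  1.4] w 0.01 q [ 0.07  0.61 -0.08  1.46  0.09  1.09 -1.81]
turn deg -0.2
(-34, -118, 106) cm [-0.18  3.07  1.48]
(-60, -118, 87) cm [-0.16  5.6   3.46]
```

View pics/s19.png

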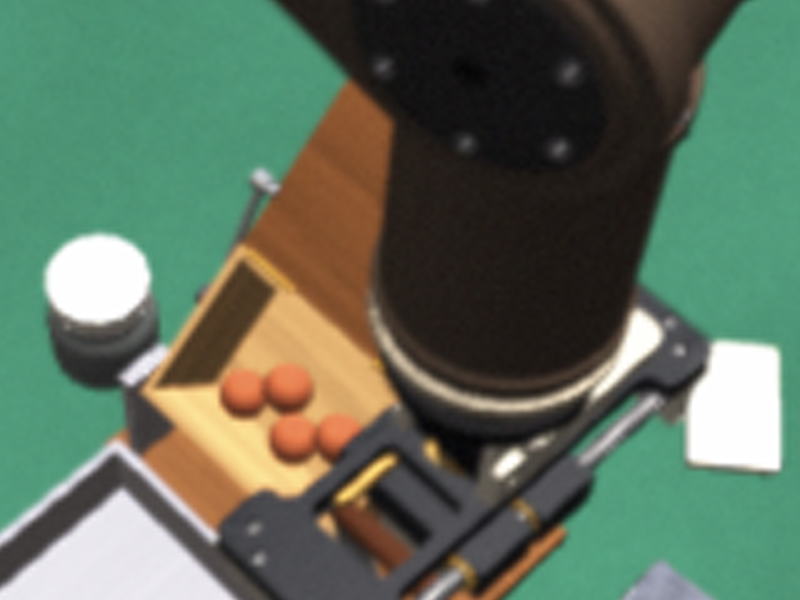

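Request:
arm_command:
  deltas:
    - {"xyz": [0, 0.8, 0.3], "jaw": 255, "turn": 0}
    - {"xyz": [0, 1.6, 0.6], "jaw": 255, "turn": 0}
    - {"xyz": [0, 2.3, 1.0], "jaw": 255, "turn": 0}
    - {"xyz": [0, 3.0, 1.4], "jaw": 255, "turn": 0}

```text
clock: 16.23
position: [0.6804, -0.1111, 0.1057]
ee_rot: [3.091, -0.312, -0.013]
force: [1.2, 2.5, 1.1]
width: 0.003
```

```bash
cd .;python3 -c "
from h import *
go((-60,-118,87),(-80,-118,62))
from cell import get_image
d=get_image('scene')
S=(cloud(d)-OS)@RS*1e3
for y0 in range(-100,300,40):
  m=(S[...,1]>y0)&(S[...,1]<y0+40)&(S[...,2]>290)
  if m.any(): q=S[m];print(y0,m.sum(),'x',q[:,0].min().round(),q[:,0].max().round(),'z',q[:,2].min().round(),q[:,2].max().round())
im=cv2.resize(d['frame'][:,:,::-1],None,fx=5,fy=5,interpolation=2)
cv2.imwrite('pics/s20.png',im[950:1550,1250:2050])
"
```

```text
t 16.23 stand mm [ -37.2 -119.4  105.7] F stand [ 2.6 -0.7  1.1] w 0.0 q [ 0.11  0.62 -0.08  1.48  0.09  1.06 -1.77]
turn deg -0.4
(-60, -118, 87) cm [-0.11  2.22  1.95]
(-80, -118, 62) cm [-0.09  4.13  4.51]
-100 3607 x -87.0 18.0 z 340.0 604.0
-60 3132 x -92.0 12.0 z 507.0 629.0
-20 3103 x -98.0 -10.0 z 553.0 651.0
20 3682 x -109.0 -15.0 z 581.0 684.0
60 3257 x -118.0 -7.0 z 590.0 698.0
100 1546 x -111.0 -25.0 z 623.0 704.0
140 434 x -110.0 -104.0 z 639.0 699.0
180 236 x -121.0 -100.0 z 655.0 683.0
220 642 x -126.0 -77.0 z 613.0 675.0
260 1360 x -131.0 -55.0 z 558.0 661.0
```

View pics/s20.png

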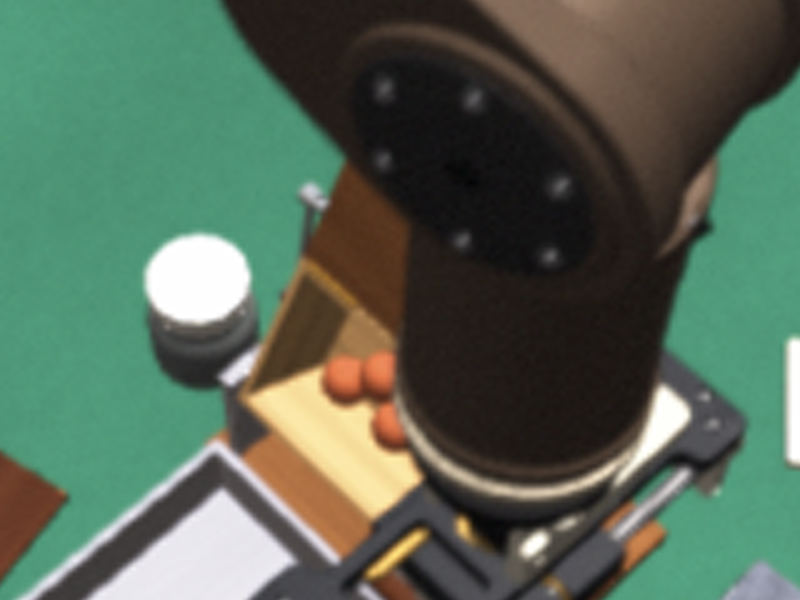

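Request:
arm_command:
  deltas:
    - {"xyz": [0, 0.5, 0.4], "jaw": 255, "turn": 0}
    - {"xyz": [0, 1.0, 0.9], "jaw": 255, "turn": 0}
    - {"xyz": [0, 1.5, 1.4], "jaw": 255, "turn": 0}
    - {"xyz": [0, 2.0, 1.8], "jaw": 255, "turn": 0}
    - {"xyz": [0, 2.4, 2.1], "jaw": 255, "turn": 0}

```text
clock: 16.7
position: [0.6741, -0.1372, 0.0835]
ee_rot: [3.09, -0.314, -0.017]
force: [2.4, 5.4, -3.4]
width: 0.0
```

```bash
cd .;python3 -c "
from h import *
go((-80,-118,62))
from cell import get_image
d=get_image('scene')
im=cv2.resize(d['frame'][:,:,::-1],None,fx=4,fy=4,interpolation=2)
cv2.imwrite('pics/s21.png',im[800:1400,850:1650])
"
```

```text
t 16.7 stand mm [ -64.1 -118.3   83.5] F stand [ 5.8 -1.3 -3.4] w 0.0 q [ 0.15  0.64 -0.08  1.51  0.1   1.02 -1.74]
turn deg -0.5
(-80, -118, 62) cm [0.   1.52 2.2 ]
```

View pics/s21.png

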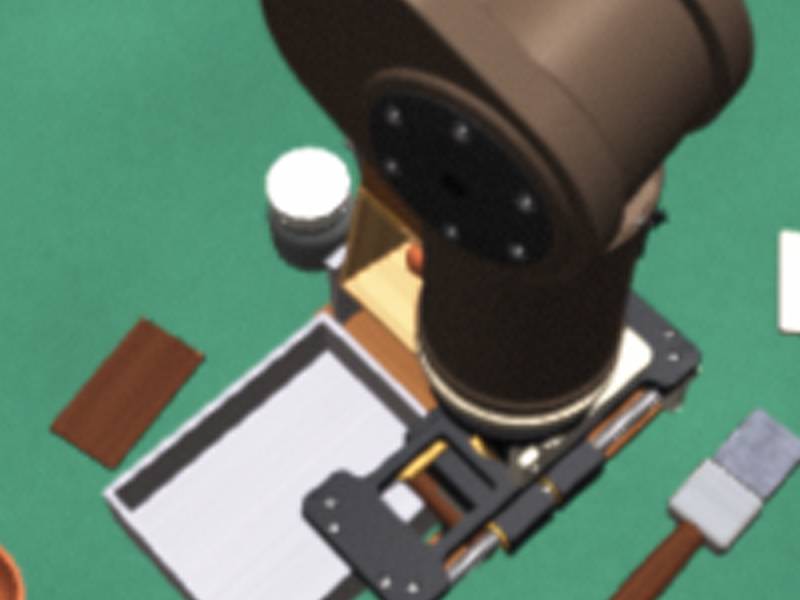

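Request:
arm_command:
  deltas:
    - {"xyz": [0, 0.5, 0.5], "jaw": 255, "turn": 0}
    - {"xyz": [0, 0.9, 1.0], "jaw": 255, "turn": 0}
    - {"xyz": [0, 1.3, 1.5], "jaw": 255, "turn": 0}
    - {"xyz": [0, 1.7, 2.0], "jaw": 255, "turn": 0}
    - {"xyz": [0, 2.0, 2.4], "jaw": 255, "turn": 0}

```text
clock: 17.17
position: [0.67, -0.1564, 0.0587]
ee_rot: [3.093, -0.313, -0.017]
force: [5.8, 9.2, -4.7]
width: 0.004
```

```bash
cd .;python3 -c "
from h import *
go((-90,-118,33))
from cell import get_image
d=get_image('scene')
im=cv2.resize(d['frame'][:,:,::-1],None,fx=4,fy=4,interpolation=2)
cv2.imwrite('pics/s22.png',im[800:1400,850:1650])
"
```

```text
t 17.17 stand mm [ -83.7 -117.9   58.7] F stand [10.2 -3.9 -4.7] w 0.0 q [ 0.18  0.66 -0.08  1.53  0.1   0.97 -1.71]
turn deg -0.4
(-90, -118, 33) cm [0.03 0.54 2.59]
```

View pics/s22.png

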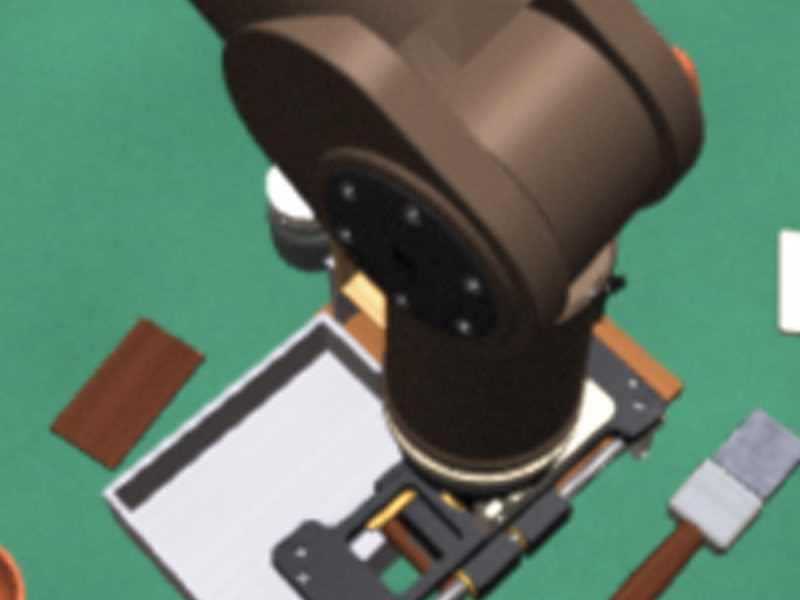

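Request:
arm_command:
  deltas:
    - {"xyz": [0, 0.3, 0.9], "jaw": 255, "turn": 0}
    - {"xyz": [0, 0.4, 1.7], "jaw": 255, "turn": 0}
    - {"xyz": [0, 0.6, 2.4], "jaw": 255, "turn": 0}

```text
clock: 17.47
position: [0.6673, -0.1647, 0.033]
ee_rot: [3.092, -0.314, -0.02]
force: [1.7, 2.1, -0.5]
width: 0.006
```

```bash
cd .;python3 -c "
from h import *
go((-90,-118,33))
from cell import get_image
d=get_image('top')
im=cv2.resize(d['frame'][:,:,::-1],None,fx=4,fy=4,interpolation=2)
cv2.imwrite('pics/t23.png',im[520:1120,1100:1900])
"
```

```text
t 17.47 stand mm [ -92.3 -116.8   33. ] F stand [ 2.4 -1.2 -0.5] w 0.01 q [ 0.19  0.69 -0.08  1.55  0.1   0.92 -1.7 ]
turn deg -0.4
(-90, -118, 33) cm [ 0.11 -0.23 -0.01]
```

View pics/t23.png

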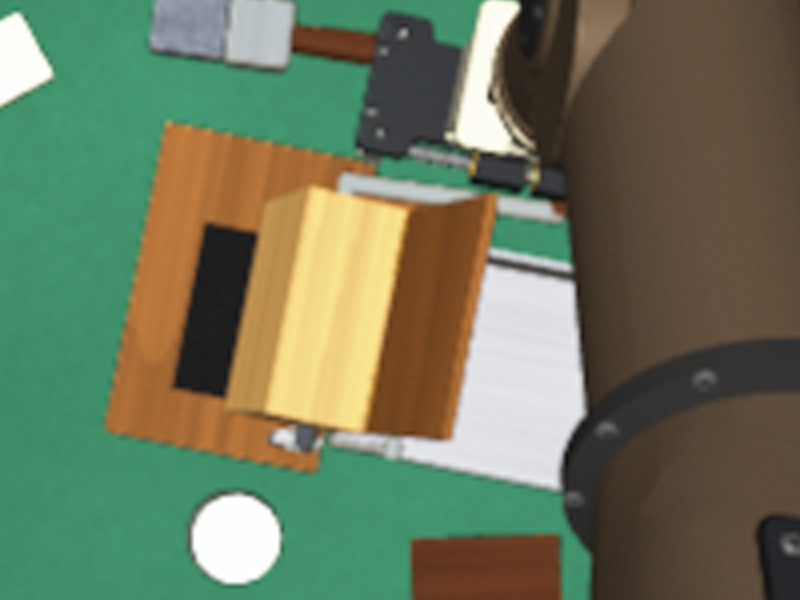

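Request:
arm_command:
  deltas:
    - {"xyz": [0, 0.1, 0.7], "jaw": 255, "turn": 0}
    - {"xyz": [0, 0.2, 1.4], "jaw": 255, "turn": 0}
    - {"xyz": [0, 0.4, 1.4], "jaw": 255, "turn": 0}
    - {"xyz": [0, 0.4, 1.4], "jaw": 255, "turn": 0}

```text
clock: 17.85
position: [0.6647, -0.1683, 0.0167]
ee_rot: [3.093, -0.314, -0.025]
force: [0.2, 4.5, -2.1]
width: 0.009
```

```bash
cd .;python3 -c "
from h import *
go((-90,-118,33))
from cell import get_image
d=get_image('top');S=(cloud(d)-OS)@RS*1e3
m=(abs(S[...,1])<45)&(S[...,0]>-140)&(S[...,0]<-60)&(S[...,2]>150)&(S[...,2]<280)
q=S[m];print(m.sum(),q.min(0),q.max(0),np.polyfit(q[:,2],q[:,0],1))
im=cv2.resize(d['frame'][:,:,::-1],None,fx=4,fy=4,interpolation=2)
cv2.imwrite('pics/t24.png',im[520:1120,1100:1900])
"
```

```text
t 17.85 stand mm [ -96.4 -115.    16.7] F stand [ 4.5  0.7 -2.1] w 0.01 q [ 0.2   0.7  -0.08  1.56  0.11  0.9  -1.7 ]
turn deg -0.4
(-90, -118, 33) cm [ 0.28 -0.59 -1.66]
796 [-87.47399101 -44.87084088 183.7852851 ] [-60.03007721  44.80221866 241.43330593] [-0.46444594 27.80977285]
```

View pics/t24.png

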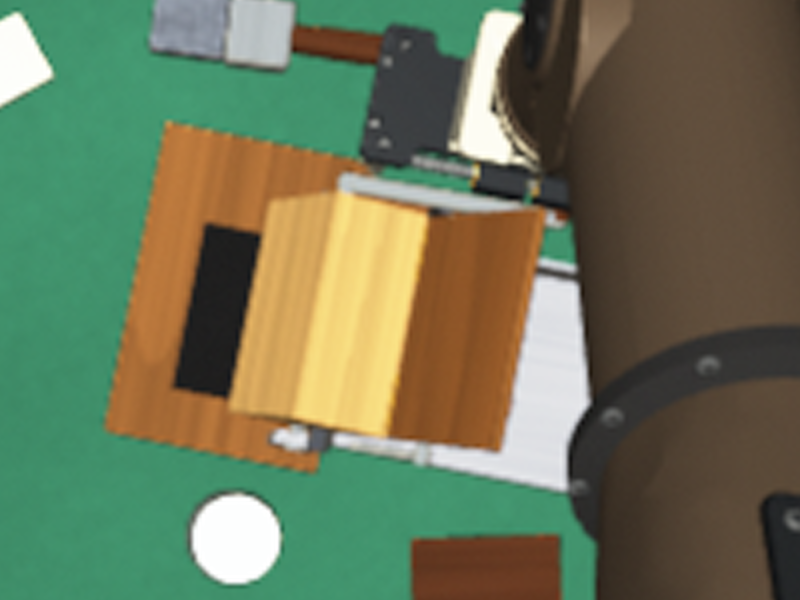

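Request:
arm_command:
  deltas:
    - {"xyz": [0, 0.3, 0.4], "jaw": 255, "turn": 0}
    - {"xyz": [0, 0, 0.4], "jaw": 255, "turn": 0}
    - {"xyz": [0, -1, 0.2], "jaw": 255, "turn": 0}
    - {"xyz": [0, -2, 0], "jaw": 255, "turn": 0}
    - {"xyz": [0, -2, 0], "jaw": 255, "turn": 0}

```text
clock: 18.32
position: [0.6698, -0.1453, 0.017]
ee_rot: [3.095, -0.31, -0.023]
force: [0.4, 1.3, 0.4]
width: 0.006
```

```bash
cd .;cat >>h.py <<'E'
def tip(fn=None):
    from cell import get_image
    d=get_image('top');S=(cloud(d)-OS)@RS*1e3
    m=(abs(S[...,1])<45)&(S[...,0]>-140)&(S[...,0]<-60)&(S[...,2]>150)&(S[...,2]<280)
    q=S[m];a=np.polyfit(q[:,2],q[:,0],1)[0];print(m.sum(),"tip",np.pi/2+np.arctan(-a)-.04)
    if fn: cv2.imwrite(fn,cv2.resize(d['frame'][:,:,::-1],None,fx=4,fy=4,interpolation=2)[520:1120,1100:1900])
    return d
E
python3 -c "
from h import *
go();tip()"
```

```text
t 18.32 stand mm [ -72.8 -115.6   17. ] F stand [ 1.4 -0.1  0.4] w 0.01 q [ 0.16  0.7  -0.08  1.56  0.1   0.9  -1.73]
turn deg -0.3
924 tip 2.0934948468889125
```

Request:
arm_command:
  deltas:
    - {"xyz": [1, -0.5, 0], "jaw": 255, "turn": 0}
    - {"xyz": [3, -1, -1], "jaw": 255, "turn": 0}
    - {"xyz": [5, -1, -3], "jaw": 255, "turn": 0}
    - {"xyz": [6, -1, -6], "jaw": 255, "turn": 0}
    - {"xyz": [6, -1, -9], "jaw": 255, "turn": 0}

```text
clock: 18.78
position: [0.7329, -0.1468, 0.1058]
ee_rot: [3.093, -0.31, -0.025]
force: [-0.3, 0.5, 0.3]
width: 0.002
```

Request:
arm_command:
  deltas:
    - {"xyz": [0, 0, -3.5], "jaw": 255, "turn": 0}
    - {"xyz": [0, 0, -7], "jaw": 255, "turn": 0}
    - {"xyz": [0, 0, -10.5], "jaw": 255, "turn": 0}
    - {"xyz": [0, 0, -14], "jaw": 255, "turn": 0}
    - {"xyz": [0, 0, -17], "jaw": 255, "turn": 0}

```text
clock: 19.2
position: [0.7361, -0.142, 0.2788]
ee_rot: [3.092, -0.311, -0.022]
force: [1.8, -0.9, 0.4]
width: 0.007
```

```bash
cd .;python3 -c "
from h import *
go();tip('pics/t25.png')
from cell import get_image
d=get_image('scene');cv2.imwrite('pics/s25.png',cv2.resize(d['frame'][:,:,::-1],None,fx=4,fy=4,interpolation=2)[800:1400,750:1550])"
```

```text
t 19.2 stand mm [ -56.8 -180.   278.8] F stand [-0.5 -1.9  0.4] w 0.01 q [ 0.13  0.63 -0.06  1.03  0.07  1.5  -1.69]
turn deg -0.3
1373 tip 2.107132147496255
```

View pics/t25.png

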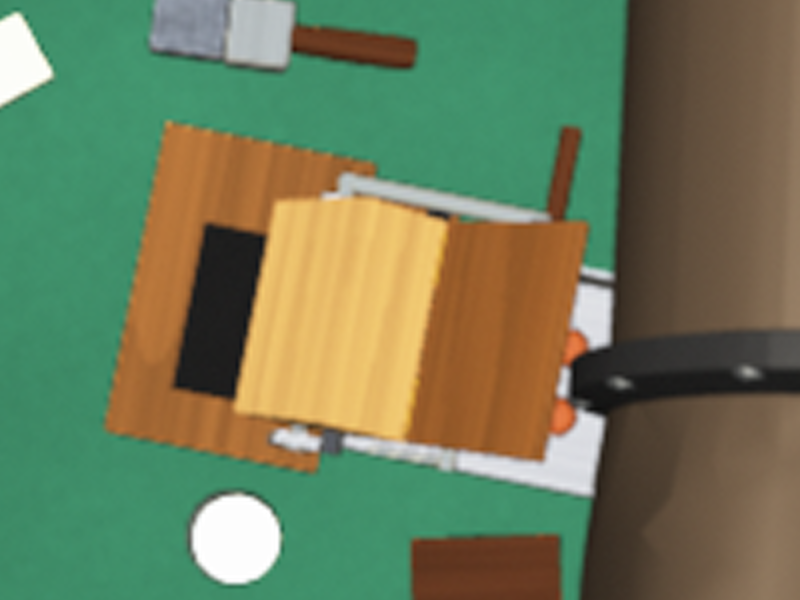

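View pics/s25.png

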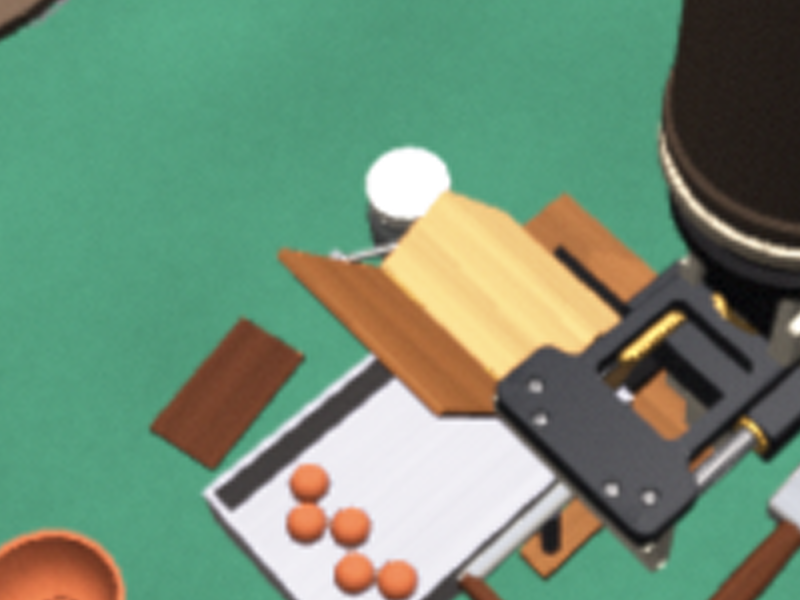

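Request:
arm_command:
  deltas:
    - {"xyz": [2, -2, -1], "jaw": 255, "turn": 0}
    - {"xyz": [3, -5, -1], "jaw": 255, "turn": 0}
    - {"xyz": [3, -8, -1], "jaw": 255, "turn": 0}
    - {"xyz": [3, -10, -1], "jaw": 255, "turn": 0}
    - {"xyz": [3, -10, -1], "jaw": 255, "turn": 0}

```text
clock: 19.72
position: [0.7883, -0.0426, 0.2879]
ee_rot: [3.097, -0.301, -0.012]
force: [-0.5, 1.6, -0.4]
width: 0.005
```

```bash
cd .;python3 -c "
from h import *
go();tip('pics/t26.png')
from cell import get_image
d=get_image('scene');cv2.imwrite('pics/s26.png',d['frame'][:,:,::-1])
S=(cloud(d)-OS)@RS*1e3
hsv=cv2.cvtColor(d['frame'],cv2.COLOR_RGB2HSV)
m=(hsv[...,0]<12)&(hsv[...,1]>140)&(hsv[...,2]>150)&(S[...,0]>-200)&(S[...,0]<-20)&(abs(S[...,1])<70)&(S[...,2]<60)
q=S[m];print(m.sum(),q.min(0),q.max(0))"
```

```text
t 19.72 stand mm [  50.8 -211.9  287.9] F stand [ 1.4  0.8 -0.4] w 0.0 q [-0.01  0.71 -0.06  0.86  0.07  1.59 -1.81]
turn deg 0.1Traceback (most recent call last):
  File "<string>", line 3, in <module>
    go();tip('pics/t26.png')
         ~~~^^^^^^^^^^^^^^^^
  File "h.py", line 33, in tip
    q=S[m];a=np.polyfit(q[:,2],q[:,0],1)[0];print(m.sum(),"tip",np.pi/2+np.arctan(-a)-.04)
             ~~~~~~~~~~^^^^^^^^^^^^^^^^^
    raise TypeError("expected non-empty vector for x")
TypeError: expected non-empty vector for x
```

Top view is now occluded by the arm; use the scene camera.

```bash
cd .;python3 -c "
from h import *
from cell import get_image
d=get_image('scene');cv2.imwrite('pics/s27.png',d['frame'][:,:,::-1])
S=(cloud(d)-OS)@RS*1e3
hsv=cv2.cvtColor(d['frame'],cv2.COLOR_RGB2HSV)
m=(hsv[...,0]<12)&(hsv[...,1]>140)&(hsv[...,2]>150)&(S[...,0]>-200)&(S[...,0]<-20)&(abs(S[...,1])<70)&(S[...,2]<60)
n,l,s,c=cv2.connectedComponentsWithStats(m.astype(np.uint8));print(s[1:,4])
q=S[m];print(m.sum(),q.min(0),q.max(0))"
```

```text
[48 54 51 55 59]
267 [-165.74722075  -52.11061699   18.74414275] [-131.25003804   45.4774756    31.53661587]
```

View pics/s27.png

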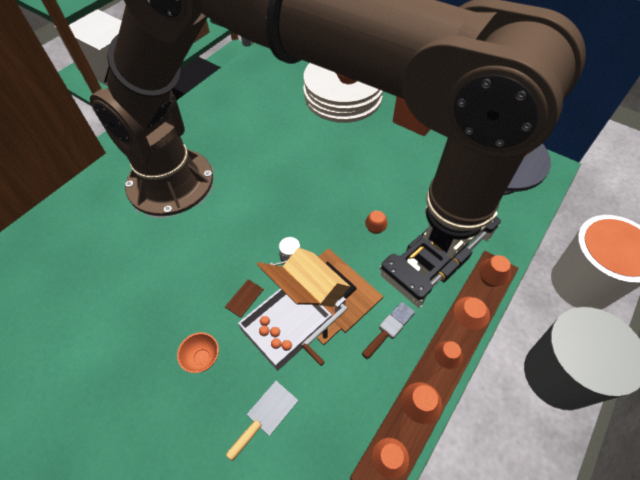

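```bash
cd .;python3 -c "
from cell import sign_off
print(sign_off())"
```

```text
the job is handed in; nothing more can be done
None
```

I opened the lid with the closed fingertips, by friction and then pushing, until it snapped fully back. Only then did I push the lever's grip rod until the case reached its stop. The job is handed in at about 20 s, with the arm clear of everything.

**Final checks:**
- **Lid:** the fitted slope matched the fully-back stop (about 3.1 rad) with the case still upright and nothing touching it. In the last pictures it was still back.
- **Case:** the camera fit gave about 2.1 rad, which is its stop.
- **Beads:** all five are in the tray. They are separate blobs about 25–60 mm from the tray's centre towards its far end, with their tops at about 31 mm, below the 45 mm rim.
- **Bystanders:** those in view look unmoved, judged by eye. The tile was hidden under the arm in the last picture, and it looked in place in the earlier ones.

**What disagreed or went wrong:**
- **Height reading:** the reported tool height was about 36 mm too low. I found this from depth images and a light touch on the lid, and corrected for it.
- **First lid attempt:** it failed. The lip rode on the tapered fingertip, the contact force reached about 41 N on the fingers, and the lid dropped shut. I saw no damage, and the second attempt with the finger set lower worked.
- **Last top-camera check:** the final tip fit got no reading because the arm blocked the view. The 2.1 rad figure comes from just before that last retreat, and the scene camera then showed the case unchanged.

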